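# Weigh out brass paperweights at the market stall

## Robot

A 6-joint arm with a two-finger parallel gripper is mounted at the origin on the work surface. World frame = base frame: x ahead of the robot, y to its left, z up, the work surface at z = 0. Lengths are in m, angles in rad, forces in N, time in s.
With the tool pointing down it reaches from about 0.3 to 0.775 m from the base axis. Payload 14.6 kg.
Tool frame: the origin (TCP) lies on the front face of the gripper's body, between the roots of the fingers; the fingertips stand 97 mm ahead of it and the grasp point (between the pads) lies 78 mm ahead of it; z points along the fingers, y is the direction in which the jaws open and shut (so a half turn about z gives the same grasp; the last joint's range is limited). The gripper opens to 94 mm and grips with 3 to 60 N. Pads are 16 mm wide; open, the fingers measure 119 mm over their backs; the gripper's body (75 mm by 177 mm) begins 78 mm behind the grasp point.
Start: joints at [-1.257, 0.3, 1.521, -0, 1.321, -0.067], TCP at [0.204, -0.511, 0.303] pointing down, gripper open.
Joint ranges: [-3.03, 3.03], [-0.79, 2.21], [0.23, 2.52], [-1.04, 4.18], [0, 3.07], [-2.55, 2.55]. Speed limits (rad/s): [2.22, 2.22, 2.57, 3.14, 3.14, 3.14].

## Interface

Orientations are given as [roll, pitch, yaw] about the fixed x, y, z axes, in that order (R = Rz(yaw) Ry(pitch) Rx(roll)).
In Python, from station import ctrl gives the robot as it stands. The module is installed in compiled form; this text tells all that it offers.
- The arm moves only by the shell command python3 -m pendant 'ROWS' [FORCE]. ROWS is JSON, a list of rows, each an object of numbers: "rx", "ry", "rz": the turn, a rotation vector about the tool's x, y, z each as a share of 4 degrees, from -1 to 1; "tx", "ty", "tz": the shift along the tool's x, y, z each as a share of 0.04 m, from -1 to 1; "grip": the gripper command: -1 is fully open, 1 is shut, values between are in proportion. A call has 1 to 8 rows; each row shifts and turns the pose as measured when the row begins, along the tool's axes as they then stand; what a row does not reach is not made up. A row lasts 1/12 s, in which the tool goes at most 41.7 mm and 7.16 degrees, less where a joint would pass 70% of its speed; a pose out of reach is approached as far as the arm can. A call with a number of a shift or a turn outside -1 to 1 is refused whole. A call with a gripper value outside its range is refused whole. The fingers move at their own pace and stop on an object; FORCE is the grip in N (left out, the last holds). Time passes only in rows, so rows that do not move let the fingers close. It gives the time, the measured TCP pose, the force and the opening at its end, in the units of the state.
- ctrl.get_obs(): the state, without advancing time (a new reading comes with each control period).
- ctrl.camera(name): name is "side" or "top" or "wrist"; returns a dict with "pixels" (384x512x3 uint8, blue, green, red), "fx", "fy", "cx", "cy" (pixels), "k1" (the pictures are not rectified: a ray, as slopes to the right and down, at radius r is drawn at 1 + k1 r^2 times it, then the intrinsics apply), "world_from_camera" (4x4, takes a point from camera to world coordinates). Camera axes: x right, y up, looking along -z (the intrinsics and any distortion apply to the point x, -y, -z); pixel columns grow to the right and rows downward; lengths in m; the calibration is good to about 2 mm. A picture is of the moment at which its call begins. There is no depth.
- ctrl.hand_in(): hands the job in, once; it reports no verdict.
The state is a dict: "time_s": time; "qpos": joint angles; "joint_vel": joint speeds; "tau": joint torques, N m; "ee_pos": TCP position; "eef_rot": TCP orientation; "force": force on the tool from outside, world axes, zero at the start; "moment": the same for the moment, N m; "grip_width": finger opening in m.
Only numpy, scipy, OpenCV 4.12 (cv2) and the standard library are available. Lean on these libraries where they do the work, as an engineer would, in place of code of your own. Each camera call takes 0.05 s, during which the arm holds its last target.

## Task

A customer wants brass paperweights by weight: lift the recessed hatch of the stock chest off its seat, slide it along its channels until the well is fully uncovered and leave it lying there. Then set bars gently, flat and upright, in the scale's pan, one at a time, letting go of each, until the pointer comes to rest between the two prongs of the fork on the dial. Leave the bars that are not needed lying in the well, and do not disturb the vase, bowl, jar and casket.

Things in the scene. Friction and masses are not known exactly. Their poses are not given: they have to be found in the camera images.
- chest: Fixed low wooden stock chest, 330 (x) x 220 (y) mm, 60 mm high. Origin: on the table under the middle of the well; +x runs from the well along the deck, away from the robot; z up. The rim round the well is a recess 154 x 204 mm, 8 mm deep: the hatch sits in it on a ledge 52 mm above the table. Nothing rises above 60 mm round the well.
- well_floor (a point): Middle of the well's floor, 8 mm above the table, straight above the chest's origin; chest's axes. The well is 138 (x) x 188 (y) mm inside at the ledge and is open at the top once the hatch is away.
- deck_mid (a point): Point on the chest's flat deck, 60 mm above the table, 150 mm along x from the chest's origin; chest's axes. The deck spans x = 77 to 245 mm. From x = 100 mm channels run along both sides: walls 204 mm apart, lips turned inward 188 mm apart, their undersides 82 mm and tops 88 mm above the table. End stop 10 mm high at x = 237 mm.
- hatch_handle (a point): Middle of the wooden bar handle, 16 (x) x 60 (y) x 28 mm high, on the loose hatch plate, 150 (x) x 196 (y) x 8 mm, 160 g; 22 mm above the plate's underside. Chest's axes. Shut: at x = 0, 74 mm above the table. Raise it over 8 and under 22 mm to pass over the rim and under the lips, slide along +x (stop at 162 mm); well uncovered from x = 144 mm. On the deck it is at 82 mm.
- scale: Fixed green counter scale, 265 mm long (x), pan on the robot's side, sloping dial on its +x side (away from the robot). Origin: on the table under the middle of the pan; z up. Dial 128 mm across, centre at x = 140 mm, 60 mm up, tilted 45 degrees to face +x and up; housing top 110 mm above the table.
- pan_floor (a point): Middle of the inner floor of the scale's flat steel pan, 100 mm above the table when empty; scale's axes. Inside 150 (x) x 190 (y) mm, rim 10 mm high. On a spring: sinks straight down 20 mm per kg (24 mm at most), settling within about a second.
- pointer (a joint): Reading of the scale's black pointer (rad): 0 when empty, at the dial's top (pan side), growing clockwise seen from in front of the dial, 4.5 rad per kg on the pan.
- fork (a joint): Place of the fork on the dial rim (rad), same zero and direction as the pointer: the middle between its two steel prongs, whose inner faces stand 0.38 rad either side. Set by the seller, differs each time (1.9 to 2.95).
- pointer_tip (a point): Point on the pointer, 50 mm from the dial's centre.
- fork_mid (a point): Point half-way between the fork's two prongs, 50 mm from the dial's centre, in the pointer's plane.
- long_a_mid (a point): Brass bar paperweight, long: base 120 (x) x 18 (y) x 12 mm, with a grip lug 14 (x) x 18 (y) mm standing 28 mm above the base's middle. Point: centre, 20 mm above its underside; x along the bar, z up. About 260 g (10 per cent either way). Lies in the well along the chest's x, one of five side by side some 38 mm apart, in any order.
- long_b_mid (a point): Brass bar paperweight, long: base 120 (x) x 18 (y) x 12 mm, with a grip lug 14 (x) x 18 (y) mm standing 28 mm above the base's middle. Point: centre, 20 mm above its underside; x along the bar, z up. About 260 g (10 per cent either way). Lies in the well along the chest's x, one of five side by side some 38 mm apart, in any order.
- short_a_mid (a point): Brass bar paperweight, short: base 60 (x) x 18 (y) x 12 mm, with a grip lug 14 (x) x 18 (y) mm standing 28 mm above the base's middle. Point: centre, 20 mm above its underside; x along the bar, z up. About 135 g (10 per cent either way). Lies in the well along the chest's x, one of five side by side some 38 mm apart, in any order.
- short_b_mid (a point): Brass bar paperweight, short: base 60 (x) x 18 (y) x 12 mm, with a grip lug 14 (x) x 18 (y) mm standing 28 mm above the base's middle. Point: centre, 20 mm above its underside; x along the bar, z up. About 135 g (10 per cent either way). Lies in the well along the chest's x, one of five side by side some 38 mm apart, in any order.
- short_c_mid (a point): Brass bar paperweight, short: base 60 (x) x 18 (y) x 12 mm, with a grip lug 14 (x) x 18 (y) mm standing 28 mm above the base's middle. Point: centre, 20 mm above its underside; x along the bar, z up. About 135 g (10 per cent either way). Lies in the well along the chest's x, one of five side by side some 38 mm apart, in any order.
- vase_mid (a point): Terracotta vase, 62 mm wide, 140 mm high, standing between the chest and the scale; point on its axis 70 mm up. Not to be disturbed.
- bowl_mid (a point): Blue tea bowl, 68 mm wide, 45 mm high, beyond the vase; point on its axis 22 mm up. Not to be disturbed.
- jar_mid (a point): Terracotta jar with wooden lid, 80 mm wide, 120 mm high, on the far left; point on its axis 60 mm up. Not to be disturbed.
- casket_mid (a point): Dark wooden casket, 100 x 70 x 60 mm, on the far right; point at its centre. Not to be disturbed.

How it is judged:
On the way, in this order (a step that is already met when the one before it is completed fails the run):
1. the hatch has been slid along its channels and lies on the deck, the well uncovered (x of hatch_handle in the frame of chest between 0.14 and 0.175 m and y of hatch_handle in the frame of chest between -0.012 and 0.012 m and z of hatch_handle in the frame of chest between 0.077 and 0.087 m and angle between hatch_handle's own z axis and vertical below 0.06 rad), for 0.2 s.
2. the first bar has been set in the pan and let go, the pointer still short of the fork (value of joint pointer between 0.4 and 1.4 rad and distance between pointer_tip and fork_mid above 0.019 m and contact force between the fingers and anything else below 0.1 N), for 0.2 s.
At the end, for the whole second after the job is handed in: Pointer at rest between the prongs (within 0.375 rad of the fork's middle); hatch flat on the deck in its channels, handle at least 140 mm along from the well's middle; every bar flat and right side up (within 0.15 rad), in the pan or on the well's floor (all of step 1 and distance between pointer_tip and fork_mid below 0.0187 m and velocity of joint pointer between -0.1 and 0.1 rad/s and ((x of long_a_mid in the frame of pan_floor between -0.05 and 0.05 m and y of long_a_mid in the frame of pan_floor between -0.09 and 0.09 m and z of long_a_mid in the frame of pan_floor between 0.014 and 0.026 m) or (x of long_a_mid in the frame of chest between -0.065 and 0.065 m and y of long_a_mid in the frame of chest between -0.092 and 0.092 m and z of long_a_mid in the frame of chest between 0.02 and 0.036 m)) and angle between each of long_a_mid, long_b_mid, short_a_mid, short_b_mid, short_c_mid's own z axis and vertical below 0.15 rad and ((x of long_b_mid in the frame of pan_floor between -0.05 and 0.05 m and y of long_b_mid in the frame of pan_floor between -0.09 and 0.09 m and z of long_b_mid in the frame of pan_floor between 0.014 and 0.026 m) or (x of long_b_mid in the frame of chest between -0.065 and 0.065 m and y of long_b_mid in the frame of chest between -0.092 and 0.092 m and z of long_b_mid in the frame of chest between 0.02 and 0.036 m)) and ((x of short_a_mid in the frame of pan_floor between -0.07 and 0.07 m and y of short_a_mid in the frame of pan_floor between -0.09 and 0.09 m and z of short_a_mid in the frame of pan_floor between 0.014 and 0.026 m) or (x of short_a_mid in the frame of chest between -0.065 and 0.065 m and y of short_a_mid in the frame of chest between -0.092 and 0.092 m and z of short_a_mid in the frame of chest between 0.02 and 0.036 m)) and ((x of short_b_mid in the frame of pan_floor between -0.07 and 0.07 m and y of short_b_mid in the frame of pan_floor between -0.09 and 0.09 m and z of short_b_mid in the frame of pan_floor between 0.014 and 0.026 m) or (x of short_b_mid in the frame of chest between -0.065 and 0.065 m and y of short_b_mid in the frame of chest between -0.092 and 0.092 m and z of short_b_mid in the frame of chest between 0.02 and 0.036 m)) and ((x of short_c_mid in the frame of pan_floor between -0.07 and 0.07 m and y of short_c_mid in the frame of pan_floor between -0.09 and 0.09 m and z of short_c_mid in the frame of pan_floor between 0.014 and 0.026 m) or (x of short_c_mid in the frame of chest between -0.065 and 0.065 m and y of short_c_mid in the frame of chest between -0.092 and 0.092 m and z of short_c_mid in the frame of chest between 0.02 and 0.036 m))); the robot touches nothing.
It fails at once if the vase is pushed more than 25 mm or tipped (distance of vase_mid from where it was at the start of the episode above 0.025 m or angle between vase_mid's own z axis and vertical above 0.35 rad).
It fails at once if the bowl is pushed more than 25 mm or tipped (distance of bowl_mid from where it was at the start of the episode above 0.025 m or angle between bowl_mid's own z axis and vertical above 0.35 rad).
It fails at once if the jar is pushed more than 25 mm or tipped (distance of jar_mid from where it was at the start of the episode above 0.025 m or angle between jar_mid's own z axis and vertical above 0.35 rad).
It fails at once if the casket is pushed more than 25 mm or tipped (distance of casket_mid from where it was at the start of the episode above 0.025 m or angle between casket_mid's own z axis and vertical above 0.35 rad).
It fails at once if a bar is dropped hard on the pan (over 50 N) (contact force between any of long_a, long_b, short_a, short_b, short_c and pan above 50 N).
It also fails if it takes over 72 s, if anything falls off the work surface, if the arm or the gripper's body presses on something with over 40 N, if the wrist force passes 120 N, or if a joint passes its speed limit or range.

## Working session

There is one attempt and no reset: what is moved stays moved. The work goes in short steps, Python scripts to look and compute and a shell command to move; the robot and the scene stay as the last step left them, time stands still between calls to the robot, and variables do not carry over. Pictures are saved under pics/ and viewed, and the job is handed in when it is done.

```bash
ls; mkdir -p pics; python3 - <<'E'
from station import ctrl
import cv2,numpy as np
o=ctrl.get_obs()
print({k:np.round(v,3).tolist() for k,v in o.items()})
for n in ("side","top","wrist"):
    c=ctrl.camera(n); cv2.imwrite(f"pics/{n}0.png",c["pixels"])
    print(n,c["fx"],c["fy"],c["cx"],c["cy"],c["k1"],np.round(c["world_from_camera"],4).tolist())
E
```

```text
pics
{'time_s': 0.0, 'qpos': [-1.257, 0.3, 1.522, -0.0, 1.321, -0.067], 'joint_vel': [0.0, -0.001, -0.001, 0.001, -0.0, 0.001], 'tau': [0.0, -53.18, -35.274, 0.071, 0.024, -0.0], 'ee_pos': [0.204, -0.51, 0.302], 'eef_rot': [-3.14, -0.0, 0.381], 'force': [0.696, 0.476, -0.567], 'moment': [0.017, -0.06, 0.01], 'grip_width': 0.094}
side 433.8792432348548 433.8792432348548 254.3110766707415 196.6201492633757 -0.02042495258493274 [[-0.9879, 0.1001, -0.1189, 0.3315], [-0.1552, -0.6758, 0.7205, 1.189], [-0.0082, 0.7302, 0.6832, 1.237], [0.0, 0.0, 0.0, 1.0]]
top 487.23671231944166 487.23671231944166 260.1102815510354 199.06135804957464 -0.2144529667484948 [[-0.0225, 0.9892, -0.1446, 0.3092], [-0.9996, -0.0249, -0.0146, -0.0162], [-0.0181, 0.1442, 0.9894, 1.5502], [0.0, 0.0, 0.0, 1.0]]
wrist 326.082068194289 326.082068194289 255.01695542175364 189.221779295369 -0.04231896404642183 [[0.3706, 0.8971, 0.2407, 0.2746], [-0.9288, 0.3582, 0.0952, -0.4824], [-0.0008, -0.2588, 0.9659, 0.3847], [0.0, 0.0, 0.0, 1.0]]
```

View pics/side0.png

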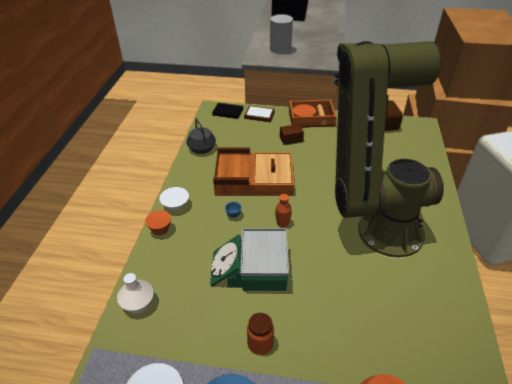

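View pics/top0.png

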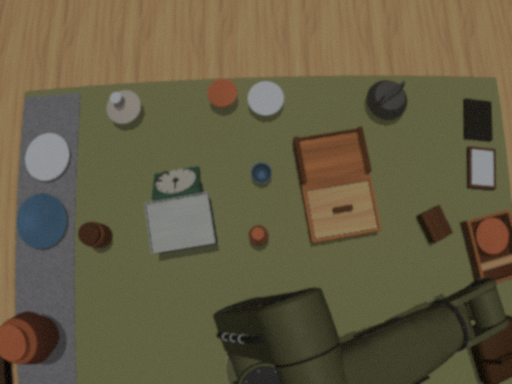

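View pics/wrist0.png

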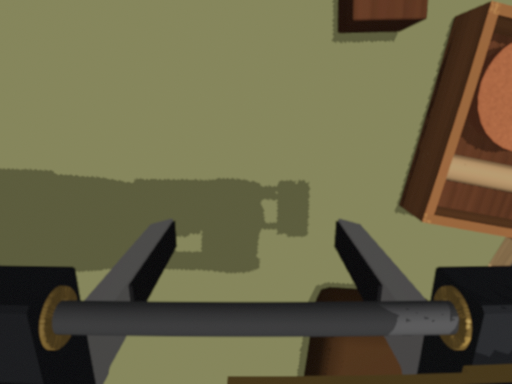

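```bash
cat > h.py <<'E'
from station import ctrl
import cv2,numpy as np
def cam(n): return ctrl.camera(n)
def KD(c): return np.array([[c["fx"],0,c["cx"]],[0,c["fy"],c["cy"]],[0,0,1]]),np.array([c["k1"],0,0,0,0.])
F=np.diag([1,-1,-1.])
def p2w(c,uv,z):
    K,D=KD(c); T=c["world_from_camera"]
    # exact: distorted slope d = s(1+k r^2)
    p=cv2.undistortPoints(np.array(uv,float).reshape(-1,1,2),K,D)[:,0]
    r=(T[:3,:3]@F@np.c_[p,np.ones(len(p))].T).T
    t=(z-T[2,3])/r[:,2]
    return T[:3,3]+r*t[:,None]
def w2p(c,P):
    K,D=KD(c); T=c["world_from_camera"]
    q=(F@T[:3,:3].T@(np.atleast_2d(P)-T[:3,3]).T).T
    return cv2.projectPoints(q,np.zeros(3),np.zeros(3),K,D)[0][:,0]
def crop(c,u0,u1,v0,v1,s,name):
    cv2.imwrite("pics/"+name,cv2.resize(c["pixels"][v0:v1,u0:u1],None,fx=s,fy=s,interpolation=cv2.INTER_CUBIC))
E
python3 - <<'E'
from h import *
c=cam("top"); crop(c,285,390,120,250,4.5,"t_chest.png"); crop(c,140,225,160,260,6,"t_scale.png")
c=cam("side"); crop(c,200,305,220,295,7,"s_scale.png"); crop(c,205,305,140,200,8,"s_chest.png")
E
```

```text
(no output)
```

View pics/t_chest.png

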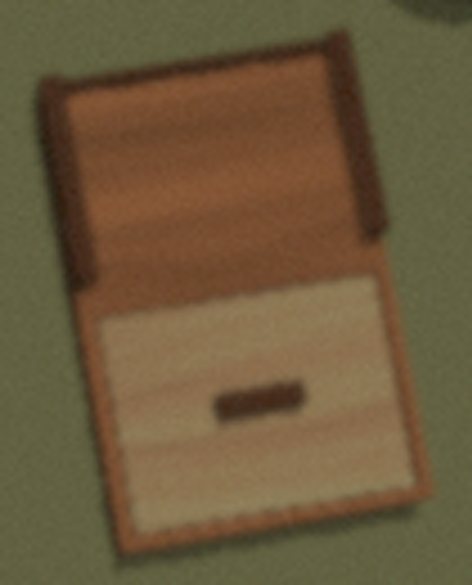

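View pics/t_scale.png

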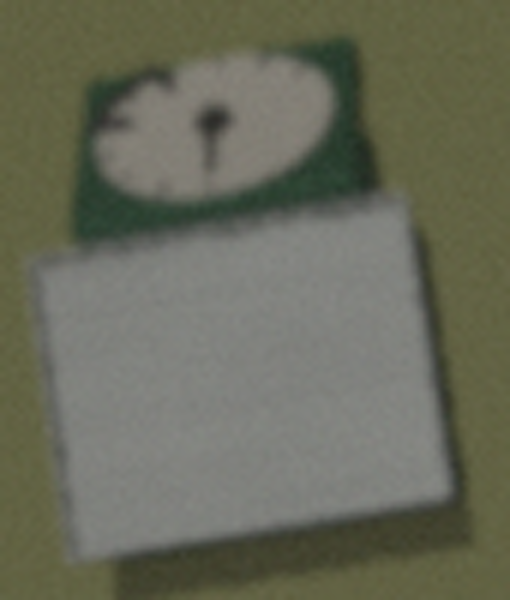

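View pics/s_scale.png

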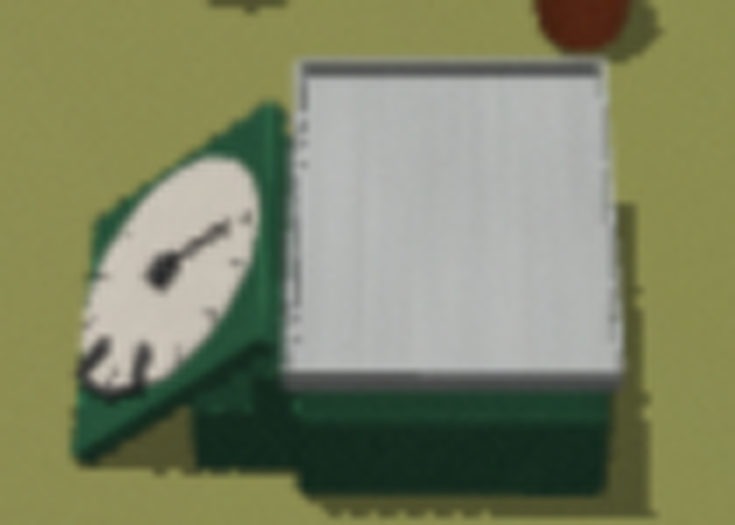

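View pics/s_chest.png

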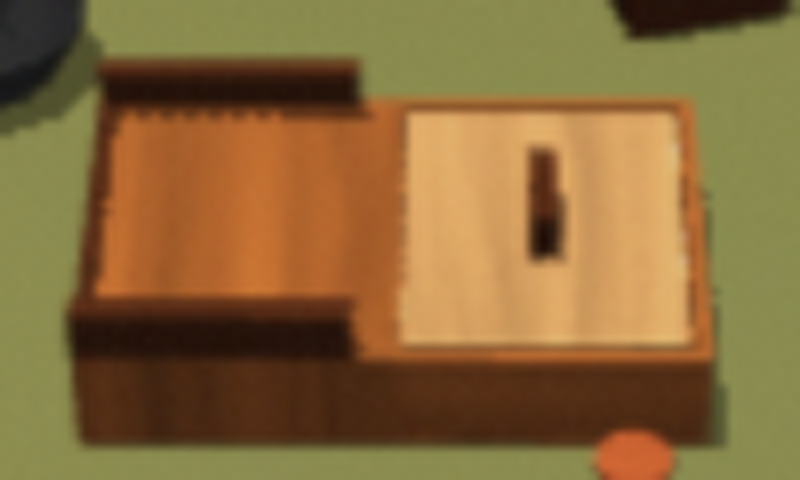

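```bash
python3 - <<'E'
from h import *
c=cam("top"); s=cam("side")
def f(o,sc,l): return np.array(l)/sc+np.array(o)-0.5*(1-1/sc)
def rep(n,W):
    W=np.array(W)[:,:2]; print(n,W.round(4).tolist(),'mid',W.mean(0).round(4),'edges',np.linalg.norm(np.roll(W,-1,0)-W,axis=1).round(4), 'yaws',[round(np.degrees(np.arctan2(*(d[::-1]))),1) for d in np.roll(W,-1,0)-W])
# order: far-left, far-right, near-right, near-left
rep('hatch top',p2w(c,f((285,120),4.5,[(100,318),(375,275),(412,487),(137,533)]),.06))
rep('hatch side',p2w(s,f((205,140),8,[(400,345),(405,112),(678,112),(692,345)]),.06))
print('handle',p2w(c,f((285,120),4.5,[(217,410),(303,392),(259,402)]),.088).round(4).tolist())
print('handle side',p2w(s,f((205,140),8,[(543,180)]),.088).round(4).tolist())
rep('pan top',p2w(c,f((140,160),6,[(32,258),(405,193),(458,497),(78,558)]),.11))
rep('pan side',p2w(s,f((200,220),7,[(285,378),(298,62),(604,62),(622,378)]),.11))
rep('chest top',p2w(c,f((285,120),4.5,[(45,78),(345,33),(430,497),(122,552)]),.06))
# obstacles
print('vase top', p2w(c,[(258,232)],.14), 'side',p2w(s,[(284,198)],.14))
print('vase side bottom', p2w(s,[(284,222)],.0))
E
```

```text
hatch top [[0.5509, -0.1396], [0.5766, -0.333], [0.4281, -0.3509], [0.4022, -0.1596]] mid [ 0.4894 -0.2458] edges [0.1951 0.1495 0.1931 0.1501] yaws [np.float64(-82.4), np.float64(-173.1), np.float64(97.7), np.float64(7.7)]
hatch side [[0.5483, -0.1354], [0.576, -0.3296], [0.4261, -0.3515], [0.4, -0.1573]] mid [ 0.4876 -0.2435] edges [0.1961 0.1515 0.196  0.15  ] yaws [np.float64(-81.9), np.float64(-171.7), np.float64(97.6), np.float64(8.4)]
handle [[0.4817, -0.214, 0.088], [0.4924, -0.2731, 0.088], [0.4864, -0.2428, 0.088]]
handle side [[0.4888, -0.2458, 0.088]]
pan top [[0.5177, 0.3549], [0.546, 0.1641], [0.3932, 0.1391], [0.366, 0.3304]] mid [0.4557 0.2471] edges [0.1929 0.1548 0.1933 0.1537] yaws [np.float64(-81.6), np.float64(-170.7), np.float64(98.1), np.float64(9.2)]
pan side [[0.5161, 0.3629], [0.5446, 0.1688], [0.3922, 0.1461], [0.3639, 0.3399]] mid [0.4542 0.2544] edges [0.1961 0.1541 0.1959 0.1539] yaws [np.float64(-81.6), np.float64(-171.5), np.float64(98.3), np.float64(8.6)]
chest top [[0.7227, -0.1076], [0.7516, -0.3224], [0.4209, -0.3632], [0.3895, -0.1489]] mid [ 0.5712 -0.2356] edges [0.2168 0.3333 0.2165 0.3357] yaws [np.float64(-82.3), np.float64(-173.0), np.float64(98.3), np.float64(7.1)]
vase top [[0.4189933  0.01298714 0.14      ]] side [[0.41302245 0.0232782  0.14      ]]
vase side bottom [[0.40887539 0.01128102 0.        ]]
```

```bash
cat >> h.py <<'E'
SC=np.array([.455,.251]); SY=np.radians(8.6); CH=np.array([.4880,-.2447]); CY=np.radians(7.7)
def Rz(a): return np.array([[np.cos(a),-np.sin(a),0],[np.sin(a),np.cos(a),0],[0,0,1]])
def dial(c,uv):
    K,D=KD(c);T=c["world_from_camera"]
    p=cv2.undistortPoints(np.array(uv,float).reshape(-1,1,2),K,D)[:,0]
    r=(T[:3,:3]@F@np.c_[p,np.ones(len(p))].T).T
    R=Rz(SY); o=R@[.14,0,.06]+[SC[0],SC[1],0]; n=R@[.7071,0,.7071]
    up=R@[-.7071,0,.7071]; y=R@[0,1,0]
    t=((o-T[:3,3])@n)/(r@n); q=T[:3,3]+r*t[:,None]-o
    return np.c_[q@up,q@y,np.arctan2(q@y,q@up)]
E
python3 - <<'E'
from h import *
c=cam("top"); s=cam("side")
def f(o,sc,l): return np.array(l)/sc+np.array(o)-0.5*(1-1/sc)
print(dial(s,f((200,220),7,[(160,270),(243,216),(103,345),(90,372),(143,347),(135,385)])).round(3))
print(dial(c,f((140,160),6,[(213,118),(211,170),(110,125),(155,80)])).round(3))
big=cv2.resize(s["pixels"][238:282,208:242],None,fx=13,fy=13,interpolation=cv2.INTER_CUBIC); cv2.imwrite("pics/dial.png",big)
E
```

```text
[[-0.005 -0.005 -2.424]
 [ 0.055 -0.003 -0.062]
 [-0.046  0.02   2.735]
 [-0.054  0.032  2.612]
 [-0.014  0.038  1.923]
 [-0.018  0.059  1.865]]
[[-6.000e-03 -0.000e+00 -3.110e+00]
 [ 4.300e-02 -1.000e-03 -1.800e-02]
 [-1.700e-02  5.600e-02  1.862e+00]
 [-5.300e-02  3.400e-02  2.579e+00]]
```

View pics/dial.png

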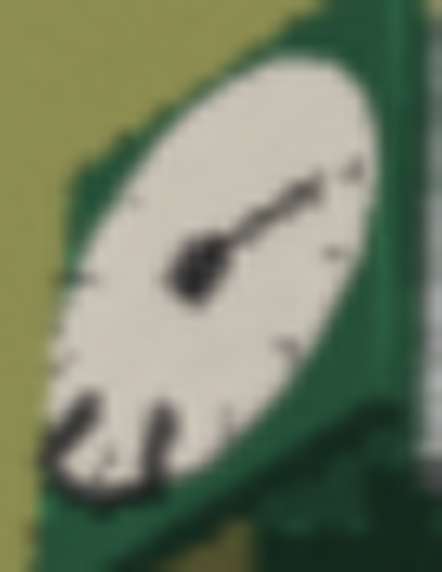

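```bash
python3 -m pendant '[{"rz":-1,"grip":-1},{"rz":-1},{"rz":-1},{"rz":-1},{"rz":-1},{"rz":-1},{"rz":-1},{"rz":-1}]' 20
```

```text
$[0]: bad value
```

```bash
python3 -m pendant '[{"rz":-1},{"rz":-1},{"rz":-1},{"rz":-1},{"rz":-1},{"rz":-1},{"rz":-1},{"rz":-1}]'
```

```text
$[0]: bad value
```

```bash
python3 -m pendant '[{"rx":0,"ry":0,"rz":-1,"tx":0,"ty":0,"tz":0,"grip":-1},{"rx":0,"ry":0,"rz":-1,"tx":0,"ty":0,"tz":0,"grip":-1},{"rx":0,"ry":0,"rz":-1,"tx":0,"ty":0,"tz":0,"grip":-1},{"rx":0,"ry":0,"rz":-1,"tx":0,"ty":0,"tz":0,"grip":-1}]' 20
```

```text
time_s: 0.78
ee_pos: [0.2044, -0.5106, 0.3026]
eef_rot: [-3.141, -0.0, 0.669]
force: [0.1, 0.1, 0.3]
grip_width: 0.094
```

```bash
python3 -m pendant '[{"rx":0,"ry":0,"rz":-1,"tx":0.5,"ty":0,"tz":0,"grip":-1},{"rx":0,"ry":0,"rz":-1,"tx":0.9,"ty":0,"tz":0,"grip":-1},{"rx":0,"ry":0,"rz":-1,"tx":0.9,"ty":0.1,"tz":0,"grip":-1},{"rx":0,"ry":0,"rz":-1,"tx":0.9,"ty":0.2,"tz":0,"grip":-1},{"rx":0,"ry":0,"rz":-1,"tx":0.9,"ty":0.2,"tz":0,"grip":-1},{"rx":0,"ry":0,"rz":-1,"tx":0.9,"ty":0.3,"tz":0,"grip":-1},{"rx":0,"ry":0,"rz":-1,"tx":0.9,"ty":0.3,"tz":0,"grip":-1},{"rx":0,"ry":0,"rz":-1,"tx":0.5,"ty":0.3,"tz":0,"grip":-1}]' 20
```

```text
time_s: 1.45
ee_pos: [0.4087, -0.3322, 0.3023]
eef_rot: [3.142, 0.0, 1.247]
force: [-0.3, -1.1, 0.2]
grip_width: 0.0939
```

```bash
python3 -m pendant '[{"rx":0,"ry":0,"rz":-1,"tx":0,"ty":0,"tz":0,"grip":-1},{"rx":0,"ry":0,"rz":-1,"tx":0,"ty":0,"tz":0,"grip":-1},{"rx":0,"ry":0,"rz":-1,"tx":0,"ty":0,"tz":0,"grip":-1},{"rx":0,"ry":0,"rz":-1,"tx":0,"ty":0,"tz":0,"grip":-1},{"rx":0,"ry":0,"rz":-1,"tx":0,"ty":0,"tz":0,"grip":-1},{"rx":0,"ry":0,"rz":-1,"tx":0,"ty":0,"tz":0,"grip":-1}]' 20
cat >> h.py <<'E'
def goal(x,y,z,yaw):
    """remaining move in tool units: (tx,ty,tz)/0.04, rz/4deg, for tool-down"""
    o=ctrl.get_obs(); R=cv2.Rodrigues(np.zeros(3))[0]
    from scipy.spatial.transform import Rotation as Ro
    A=Ro.from_euler('xyz',o['eef_rot']); B=Ro.from_euler('xyz',[np.pi,0,yaw])
    t=A.inv().apply(np.array([x,y,z])-o['ee_pos'])/.04
    r=np.degrees((A.inv()*B).as_rotvec())/4
    print('t',t.round(3),'r',r.round(3),'pos',np.round(o['ee_pos'],4),'F',np.round(o['force'],1),'w',round(float(o['grip_width']),4),'time',round(o['time_s'],2))
def inch(p): # world -> chest
    return Rz(-CY)@(np.array(p)-[CH[0],CH[1],0])
def ch(x,y,z): return Rz(CY)@[x,y,z]+[CH[0],CH[1],0]
def sc(x,y,z): return Rz(SY)@[x,y,z]+[SC[0],SC[1],0]
E
python3 - <<'E'
from h import *
goal(*ch(0,0,.24),CY+np.pi/2)
E
```

```text
time_s: 1.95
ee_pos: [0.4135, -0.3271, 0.3024]
eef_rot: [3.141, 0.0, 1.697]
force: [-0.7, -0.5, -0.5]
grip_width: 0.0938
t [1.809 2.105 1.56 ] r [ 0.009  0.003 -0.12 ] pos [ 0.4135 -0.3271  0.3024] F [-0.7 -0.5 -0.5] w 0.0938 time 1.95
```

```bash
python3 -m pendant '[{"rx":0,"ry":0,"rz":-0.12,"tx":0.6,"ty":0.7,"tz":0.5,"grip":-0.2},{"rx":0,"ry":0,"rz":0,"tx":0.6,"ty":0.7,"tz":0.5,"grip":-0.2},{"rx":0,"ry":0,"rz":0,"tx":0.6,"ty":0.7,"tz":0.5,"grip":-0.2},{"rx":0,"ry":0,"rz":0,"tx":0,"ty":0,"tz":0,"grip":-0.2},{"rx":0,"ry":0,"rz":0,"tx":0,"ty":0,"tz":0,"grip":-0.2}]' 20
python3 - <<'E'
from h import *
c=cam("wrist"); goal(*ch(0,0,.24),CY+np.pi/2)
cv2.imwrite("pics/w1.png",c["pixels"])
E
```

```text
time_s: 2.37
ee_pos: [0.4891, -0.2428, 0.2415]
eef_rot: [3.139, 0.003, 1.709]
force: [-1.1, 0.5, 0.6]
grip_width: 0.0642
t [-0.04  -0.028  0.032] r [0.033 0.041 0.043] pos [ 0.4889 -0.243   0.2413] F [ 0.3 -0.  -0.3] w 0.0602 time 2.42
```

View pics/w1.png

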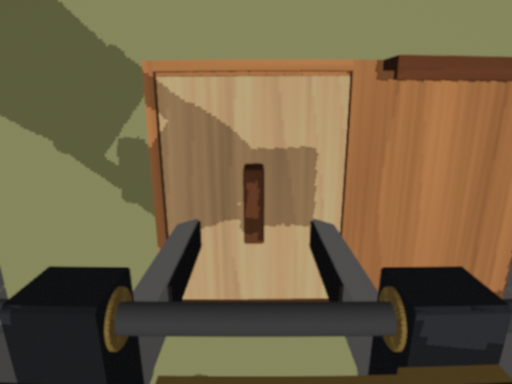

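```bash
python3 - <<'E'
from h import *
c=cam("wrist"); crop(c,225,290,150,260,5,"w1c.png")
for uv,z in [((157,73),.06),((351,73),.06),((345,205),.06),((166,236),.06)]:
    print(uv,inch(p2w(c,[uv],z)[0]).round(4))
E
```

```text
(157, 73) [-0.0737  0.0983  0.06  ]
(351, 73) [0.0757 0.0986 0.06  ]
(345, 205) [ 0.0786 -0.0081  0.06  ]
(166, 236) [-0.0758 -0.0368  0.06  ]
```

View pics/w1c.png

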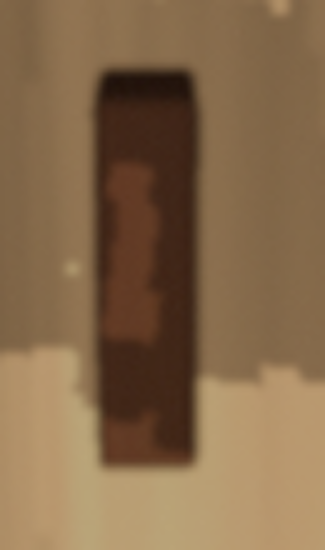

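```bash
python3 - <<'E'
from h import *
c=cam("wrist")
print([inch(p).round(4) for p in p2w(c,[(244.5,170),(263.9,170),(244.9,241),(264,241),(254.4,206)],.088)])
p=ch(0.001,.001,.159); goal(*p,CY+np.pi/2)
E
```

```text
[array([-0.0063,  0.027 ,  0.088 ]), array([0.0081, 0.027 , 0.088 ]), array([-0.0064, -0.0299,  0.088 ]), array([ 0.0086, -0.0299,  0.088 ]), array([ 0.0011, -0.001 ,  0.088 ])]
t [0.024 0.007 2.085] r [0.051 0.059 0.017] pos [ 0.4884 -0.2443  0.2424] F [0.  0.5 0.9] w 0.0568 time 2.52
```

```bash
python3 -m pendant '[{"rx":0.05,"ry":0.06,"rz":0,"tx":0,"ty":0,"tz":0.7,"grip":0},{"rx":0,"ry":0,"rz":0,"tx":0,"ty":0,"tz":0.7,"grip":0},{"rx":0,"ry":0,"rz":0,"tx":0,"ty":0,"tz":0.55,"grip":0},{"rx":0,"ry":0,"rz":0,"tx":0,"ty":0,"tz":0,"grip":0},{"rx":0,"ry":0,"rz":0,"tx":0,"ty":0,"tz":0,"grip":0}]' 30
python3 - <<'E'
from h import *
goal(*ch(.001,-0.0005,.162),CY+np.pi/2)
E
```

```text
time_s: 2.93
ee_pos: [0.4874, -0.2503, 0.1677]
eef_rot: [3.134, 0.006, 1.699]
force: [-0.3, -0.2, 1.5]
grip_width: 0.0471
t [0.124 0.057 0.142] r [ 0.11   0.092 -0.082] pos [ 0.4874 -0.2503  0.1677] F [-0.3 -0.2  1.5] w 0.0471 time 2.93
```

```bash
python3 -m pendant '[{"rx":0.11,"ry":0.09,"rz":-0.08,"tx":0.12,"ty":0.06,"tz":0.12,"grip":0},{"rx":0,"ry":0,"rz":0,"tx":0,"ty":0,"tz":0,"grip":0},{"rx":0,"ry":0,"rz":0,"tx":0,"ty":0,"tz":0,"grip":0}]' 30
python3 - <<'E'
from h import *
goal(*ch(.001,-0.0005,.162),CY+np.pi/2)
E
```

```text
time_s: 3.18
ee_pos: [0.4897, -0.2466, 0.1666]
eef_rot: [3.139, 0.002, 1.703]
force: [0.6, 0.0, -0.2]
grip_width: 0.0471
t [ 0.04  -0.01   0.114] r [ 0.041  0.036 -0.025] pos [ 0.4897 -0.2466  0.1666] F [ 0.6  0.  -0.2] w 0.0471 time 3.18
```

```bash
python3 -m pendant '[{"rx":0.04,"ry":0.04,"rz":0,"tx":0.04,"ty":0,"tz":0.14,"grip":0.2},{"rx":0,"ry":0,"rz":0,"tx":0,"ty":0,"tz":0,"grip":1},{"rx":0,"ry":0,"rz":0,"tx":0,"ty":0,"tz":0,"grip":1},{"rx":0,"ry":0,"rz":0,"tx":0,"ty":0,"tz":0,"grip":1},{"rx":0,"ry":0,"rz":0,"tx":0,"ty":0,"tz":0,"grip":1},{"rx":0,"ry":0,"rz":0,"tx":0,"ty":0,"tz":0,"grip":1}]' 30
python3 - <<'E'
from h import *
goal(*ch(.001,-0.0005,.162),CY+np.pi/2)
E
```

```text
time_s: 3.68
ee_pos: [0.4901, -0.2451, 0.163]
eef_rot: [3.139, 0.002, 1.704]
force: [-0.3, 0.3, -1.6]
grip_width: 0.0158
t [ 0.004 -0.026  0.025] r [ 0.036  0.025 -0.014] pos [ 0.4901 -0.2451  0.163 ] F [-0.3  0.3 -1.6] w 0.0158 time 3.68
```

```bash
python3 -m pendant '[{"rx":0.03,"ry":0.02,"rz":0,"tx":0,"ty":0,"tz":-0.2,"grip":1},{"rx":0,"ry":0,"rz":0,"tx":0,"ty":0,"tz":-0.2,"grip":1},{"rx":0,"ry":0,"rz":0,"tx":0,"ty":0,"tz":0,"grip":1}]' 30
python3 - <<'E'
from h import *
goal(*ch(0,-0.0005,.178),CY+np.pi/2)
c=cam("wrist");cv2.imwrite("pics/w2.png",c["pixels"])
c=cam("side");crop(c,205,305,130,200,8,"s2.png")
goal(*ch(0,-0.0005,.178),CY+np.pi/2)
E
```

```text
time_s: 3.93
ee_pos: [0.4899, -0.2449, 0.1801]
eef_rot: [-3.141, -0.001, 1.704]
force: [-0.3, 0.1, -1.7]
grip_width: 0.0158
t [ 0.    -0.047  0.053] r [-0.011 -0.008 -0.015] pos [ 0.4899 -0.2449  0.1801] F [-0.3  0.1 -1.7] w 0.0158 time 3.93
t [-0.004 -0.041  0.024] r [-0.021 -0.017 -0.015] pos [ 0.4897 -0.2448  0.179 ] F [-0.4  0.7 -1. ] w 0.0162 time 4.03
```

View pics/s2.png

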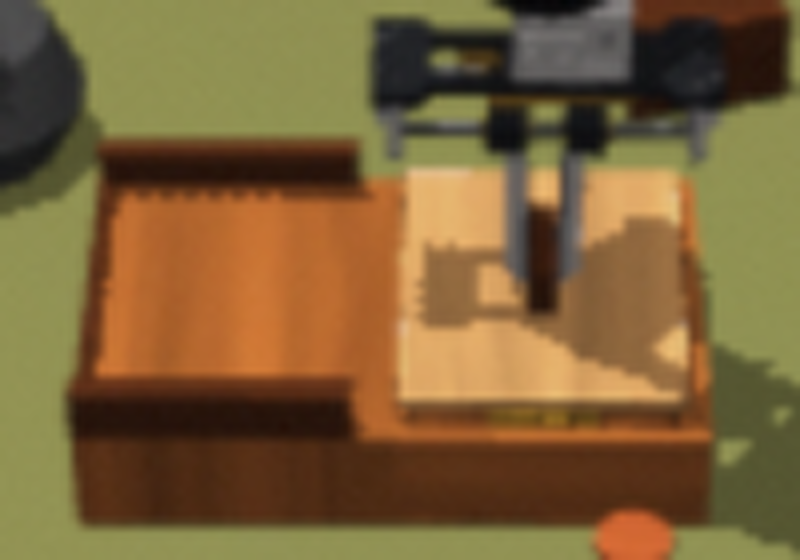

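View pics/w2.png

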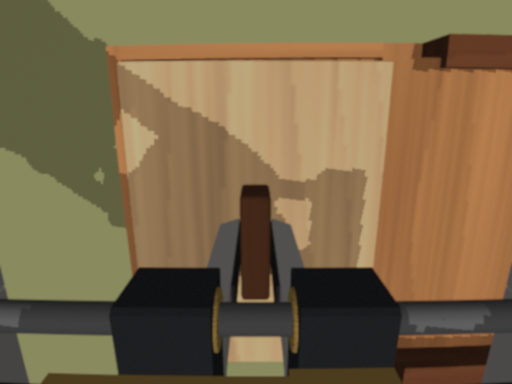

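```bash
python3 -m pendant '[{"rx":-0.02,"ry":0,"rz":0,"tx":0,"ty":0.3,"tz":0.02,"grip":1},{"rx":0,"ry":0,"rz":0,"tx":0,"ty":0.4,"tz":0,"grip":1},{"rx":0,"ry":0,"rz":0,"tx":0,"ty":0.4,"tz":0,"grip":1},{"rx":0,"ry":0,"rz":0,"tx":0,"ty":0.1,"tz":0,"grip":1}]' 30
python3 - <<'E'
from h import *
goal(*ch(.153,-0.0005,.178),CY+np.pi/2)
E
```

```text
time_s: 4.37
ee_pos: [0.5378, -0.2384, 0.1779]
eef_rot: [-3.141, -0.002, 1.703]
force: [-0.6, 0.6, -1.7]
grip_width: 0.0159
t [ 0.006  2.57  -0.004] r [-0.009 -0.023 -0.038] pos [ 0.5378 -0.2384  0.1779] F [-0.6  0.6 -1.7] w 0.0159 time 4.37
```

```bash
python3 -m pendant '[{"rx":0,"ry":-0.02,"rz":-0.04,"tx":0.01,"ty":0.35,"tz":0,"grip":1},{"rx":0,"ry":0,"rz":0,"tx":0,"ty":0.4,"tz":0,"grip":1},{"rx":0,"ry":0,"rz":0,"tx":0,"ty":0.4,"tz":0,"grip":1},{"rx":0,"ry":0,"rz":0,"tx":0,"ty":0.2,"tz":0,"grip":1}]' 30
python3 - <<'E'
from h import *
goal(*ch(.153,-0.0005,.178),CY+np.pi/2)
E
```

```text
time_s: 4.7
ee_pos: [0.5916, -0.2306, 0.1766]
eef_rot: [-3.139, -0.001, 1.705]
force: [-0.4, 0.2, -1.2]
grip_width: 0.0156
t [-0.014  1.212 -0.039] r [-0.042 -0.02   0.   ] pos [ 0.5916 -0.2306  0.1766] F [-0.4  0.2 -1.2] w 0.0156 time 4.7
```

```bash
python3 -m pendant '[{"rx":-0.04,"ry":-0.02,"rz":0,"tx":-0.01,"ty":0.35,"tz":-0.03,"grip":1},{"rx":0,"ry":0,"rz":0,"tx":0,"ty":0.4,"tz":-0.02,"grip":1},{"rx":0,"ry":0,"rz":0,"tx":0,"ty":0.3,"tz":0,"grip":1},{"rx":0,"ry":0,"rz":0,"tx":0,"ty":0.1,"tz":0,"grip":1}]' 30
python3 - <<'E'
from h import *
goal(*ch(.153,-0.0005,.171),CY+np.pi/2)
c=cam("wrist");cv2.imwrite("pics/w3.png",c["pixels"])
c=cam("side");crop(c,205,305,130,200,8,"s3.png")
E
```

```text
time_s: 5.03
ee_pos: [0.6378, -0.2248, 0.1771]
eef_rot: [-3.139, -0.001, 1.705]
force: [-0.0, 1.0, -1.9]
grip_width: 0.0158
t [-0.003  0.048  0.154] r [-0.037 -0.017  0.002] pos [ 0.6378 -0.2248  0.1771] F [-0.   1.  -1.9] w 0.0158 time 5.03
```

View pics/s3.png

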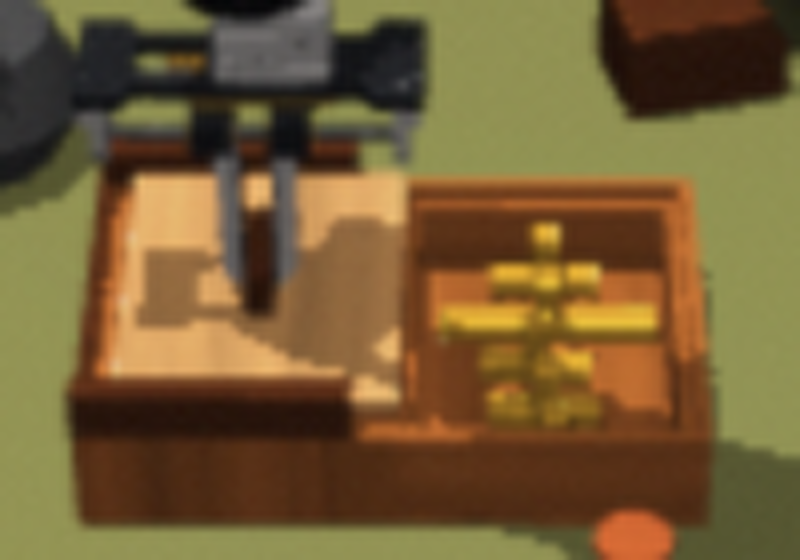

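View pics/w3.png

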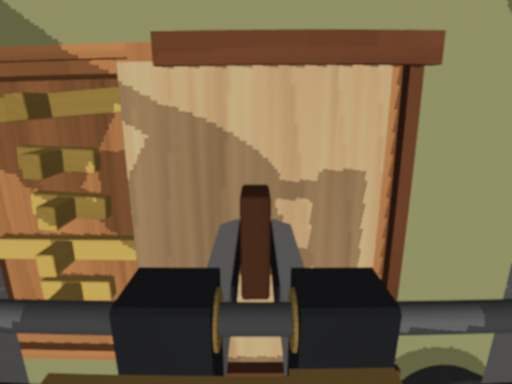

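```bash
python3 -m pendant '[{"rx":-0.03,"ry":0,"rz":0,"tx":0,"ty":0.05,"tz":0.08,"grip":1},{"rx":0,"ry":0,"rz":0,"tx":0,"ty":0,"tz":0.08,"grip":1},{"rx":0,"ry":0,"rz":0,"tx":0,"ty":0,"tz":0.02,"grip":1}]' 30
python3 - <<'E'
from h import *
goal(*ch(.153,-0.0005,.171),CY+np.pi/2)
E
```

```text
time_s: 5.38
ee_pos: [0.638, -0.2252, 0.1708]
eef_rot: [3.141, -0.001, 1.705]
force: [-0.8, 4.4, 11.1]
grip_width: 0.0161
t [ 0.007  0.043 -0.004] r [ 0.015 -0.012 -0.007] pos [ 0.638  -0.2252  0.1708] F [-0.8  4.4 11.1] w 0.0161 time 5.38
```

Contact with the deck; open and rise.

```bash
python3 -m pendant '[{"rx":0,"ry":0,"rz":0,"tx":0,"ty":0,"tz":-0.01,"grip":0.3},{"rx":0,"ry":0,"rz":0,"tx":0,"ty":0,"tz":0,"grip":0.3},{"rx":0,"ry":0,"rz":0,"tx":0,"ty":0,"tz":0,"grip":0.3},{"rx":0,"ry":0,"rz":0,"tx":0,"ty":0,"tz":-0.6,"grip":0.3},{"rx":0,"ry":0,"rz":0,"tx":0,"ty":0,"tz":-0.8,"grip":0.3},{"rx":0,"ry":0,"rz":0,"tx":0,"ty":-0.8,"tz":-0.5,"grip":0.3},{"rx":0,"ry":0,"rz":0,"tx":0,"ty":-0.8,"tz":0,"grip":0.3},{"rx":0,"ry":0,"rz":0,"tx":0,"ty":-0.6,"tz":0,"grip":0.3}]' 20
python3 - <<'E'
from h import *
goal(*ch(0,0.0,.24),CY+np.pi/2)
E
```

```text
time_s: 6.05
ee_pos: [0.5481, -0.2371, 0.2478]
eef_rot: [-3.14, -0.002, 1.706]
force: [0.4, 0.1, 0.2]
grip_width: 0.0328
t [ 0.015 -1.515  0.198] r [-0.02  -0.024  0.012] pos [ 0.5481 -0.2371  0.2478] F [0.4 0.1 0.2] w 0.0328 time 6.05
```

```bash
python3 -m pendant '[{"rx":-0.02,"ry":-0.02,"rz":0,"tx":-0.3,"ty":-0.5,"tz":0,"grip":0.3},{"rx":0,"ry":0,"rz":0,"tx":-0.4,"ty":-0.6,"tz":0,"grip":0.3},{"rx":0,"ry":0,"rz":0,"tx":0,"ty":-0.4,"tz":0,"grip":0.3},{"rx":0,"ry":0,"rz":0,"tx":0,"ty":0,"tz":0,"grip":0.3}]' 20
python3 - <<'E'
from h import *
c=cam("wrist");cv2.imwrite("pics/w4.png",c["pixels"])
c=cam("top");crop(c,285,390,120,250,4.5,"t4.png")
goal(*ch(0,0.0,.24),CY+np.pi/2)
E
```

```text
time_s: 6.38
ee_pos: [0.4858, -0.2745, 0.2493]
eef_rot: [3.14, 0.002, 1.705]
force: [1.3, -1.1, 0.6]
grip_width: 0.0327
t [0.727 0.101 0.235] r [0.029 0.027 0.005] pos [ 0.4879 -0.274   0.2494] F [ 0.4 -0.   0.3] w 0.0329 time 6.48
```

View pics/w4.png

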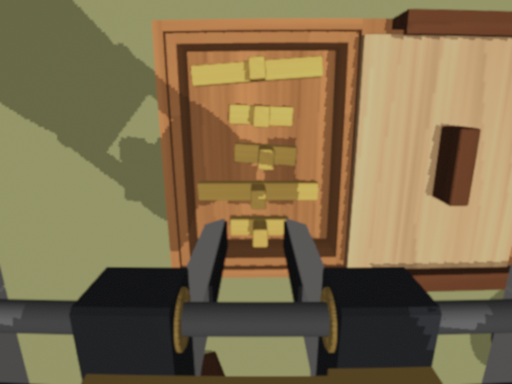

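View pics/t4.png

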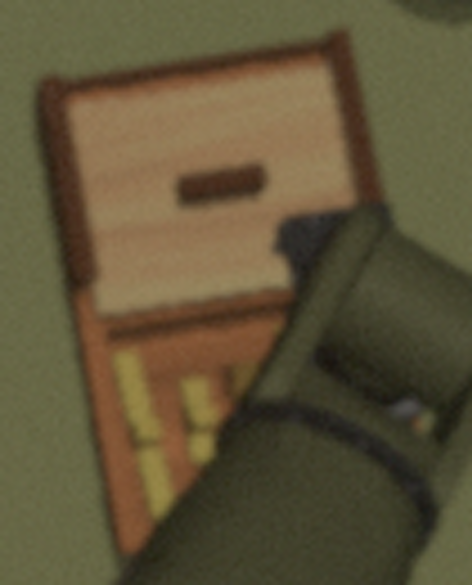

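```bash
python3 - <<'E'
from h import *
c=cam("wrist");crop(c,180,340,40,260,3.6,"w4c.png"); np.save("w4cam.npy",c["world_from_camera"])
print('handle',inch(p2w(c,[(455,166)],.096)[0]).round(4))
E
```

```text
handle [0.1463 0.0005 0.096 ]
```

View pics/w4c.png

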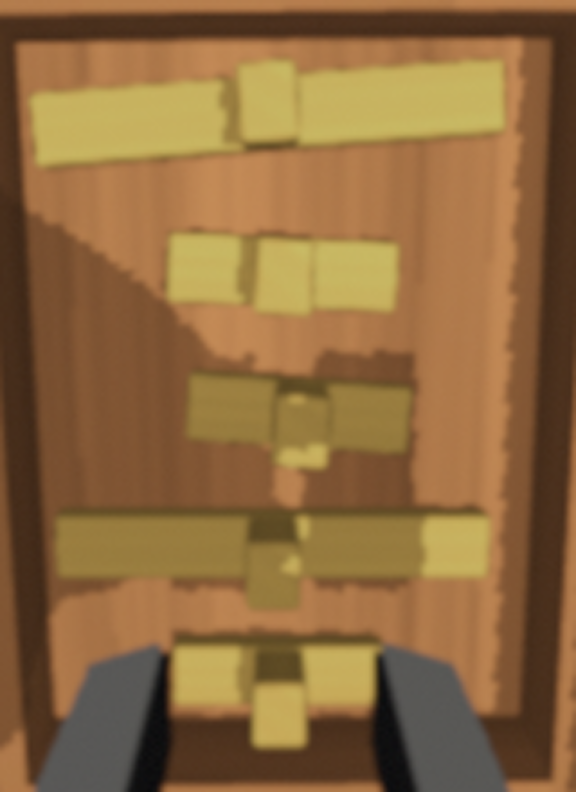

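```bash
python3 - <<'E'
from h import *
c=cam("wrist"); g=lambda l:np.array(l)/3.6+np.array([180,40])-.36
tops={'L1':(268,103),'S1':(286,276),'S2':(302,418),'L2':(274,575),'S3':(280,715)}
for k,v in tops.items(): print(k,inch(p2w(c,g([v]),.048)[0]).round(4))
for k,a,b in (('L1',(35,130),(503,97)),('S1',(168,268),(397,277)),('S2',(190,407),(410,417)),('L2',(57,545),(488,545))):
    A,B=[inch(p).round(4) for p in p2w(c,g([a,b]),.020)]; print(k,A,B,'mid',(A+B)/2,'yaw',np.degrees(np.arctan2(*(B-A)[1::-1])))
t=cam("top"); print(inch(p2w(t,[(285+222/4.5-.4,120+185/4.5-.4)],.096)[0]))
print(inch([.638,-.2252,.171]))
E
```

```text
L1 [-0.0034  0.0733  0.048 ]
S1 [0.0008 0.0344 0.048 ]
S2 [0.0048 0.0005 0.048 ]
L2 [-0.002  -0.0395  0.048 ]
S3 [-0.0004 -0.0777  0.048 ]
L1 [-0.0624  0.0696  0.02  ] [0.0557 0.0775 0.02  ] mid [-0.00335  0.07355  0.02   ] yaw 3.826954631648562
S1 [-0.0294  0.0352  0.02  ] [0.0301 0.033  0.02  ] mid [0.00035 0.0341  0.02   ] yaw -2.117534776754742
S2 [-0.0243 -0.0011  0.02  ] [ 0.0346 -0.0038  0.02  ] mid [ 0.00515 -0.00245  0.02   ] yaw -2.624624496177633
L2 [-0.0617 -0.0393  0.02  ] [ 0.0572 -0.0394  0.02  ] mid [-0.00225 -0.03935  0.02   ] yaw -0.048188196807094796
[0.14829843 0.00145086 0.096     ]
[ 0.15126021 -0.00077376  0.171     ]
```

```bash
python3 - <<'E'
from h import *
goal(*ch(-.0034,.0734,.16),CY+np.pi/2+np.radians(3.8))
E
```

```text
t [ 2.55  -0.007  2.221] r [ 0.023  0.021 -0.919] pos [ 0.4888 -0.2733  0.249 ] F [ 0.3 -0.3  0.2] w 0.0329 time 6.63
```

```bash
python3 -m pendant '[{"rx":0.02,"ry":0.02,"rz":0,"tx":0.6,"ty":0,"tz":0.5,"grip":0.3},{"rx":0,"ry":0,"rz":0,"tx":0.8,"ty":0,"tz":0.7,"grip":0.3},{"rx":0,"ry":0,"rz":0,"tx":0.7,"ty":0,"tz":0.6,"grip":0.3},{"rx":0,"ry":0,"rz":-0.5,"tx":0.3,"ty":0,"tz":0.2,"grip":0.3},{"rx":0,"ry":0,"rz":-0.4,"tx":0.1,"ty":0,"tz":0.1,"grip":0.3}]' 20
python3 - <<'E'
from h import *
goal(*ch(-.0034,.0734,.121),CY+np.pi/2+np.radians(3.8))
E
```

```text
time_s: 7.05
ee_pos: [0.4779, -0.17, 0.1619]
eef_rot: [3.139, 0.003, 1.774]
force: [0.3, -0.4, -0.5]
grip_width: 0.033
t [-0.041 -0.092  1.023] r [0.038 0.041 0.029] pos [ 0.4779 -0.17    0.1619] F [ 0.3 -0.4 -0.5] w 0.033 time 7.05
```

```bash
python3 -m pendant '[{"rx":0.04,"ry":0.04,"rz":0.03,"tx":-0.04,"ty":-0.09,"tz":0.1,"grip":0.3},{"rx":0,"ry":0,"rz":0,"tx":0,"ty":0,"tz":0.1,"grip":0.3},{"rx":0,"ry":0,"rz":0,"tx":0,"ty":0,"tz":0,"grip":0.3}]' 20
python3 - <<'E'
from h import *
goal(*ch(-.0034,.0734,.121),CY+np.pi/2+np.radians(3.8))
c=cam("wrist");cv2.imwrite("pics/w5.png",c["pixels"])
E
```

```text
time_s: 7.3
ee_pos: [0.4758, -0.1718, 0.153]
eef_rot: [-3.141, -0.001, 1.775]
force: [-0.4, -1.6, 0.6]
grip_width: 0.033
t [-0.009 -0.027  0.799] r [-0.014 -0.008  0.053] pos [ 0.4758 -0.1718  0.153 ] F [-0.4 -1.6  0.6] w 0.033 time 7.3
```

View pics/w5.png

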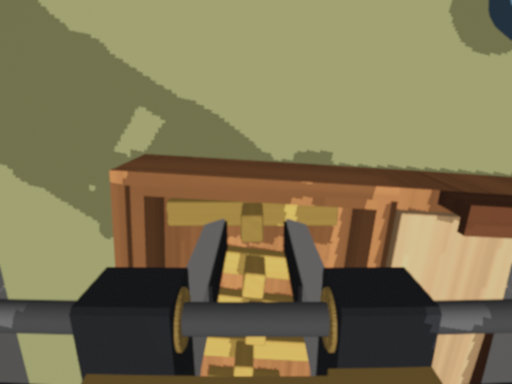

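```bash
python3 -m pendant '[{"rx":-0.01,"ry":0,"rz":0.03,"tx":0,"ty":-0.03,"tz":0.3,"grip":0.3},{"rx":0,"ry":0,"rz":0,"tx":0,"ty":0,"tz":0.3,"grip":0.3},{"rx":0,"ry":0,"rz":0,"tx":0,"ty":0,"tz":0.1,"grip":0.3}]' 20
python3 - <<'E'
from h import *
goal(*ch(-.0034,.0734,.121),CY+np.pi/2+np.radians(3.8))
E
```

```text
time_s: 7.6
ee_pos: [0.4763, -0.1749, 0.1267]
eef_rot: [3.137, 0.003, 1.769]
force: [-0.2, -0.6, -0.8]
grip_width: 0.0329
t [ 0.068 -0.025  0.143] r [ 0.067  0.045 -0.035] pos [ 0.4763 -0.1749  0.1267] F [-0.2 -0.6 -0.8] w 0.0329 time 7.6
```

```bash
python3 -m pendant '[{"rx":0.07,"ry":0.05,"rz":-0.03,"tx":0.08,"ty":-0.03,"tz":0.13,"grip":0.3},{"rx":0,"ry":0,"rz":0,"tx":0,"ty":0,"tz":0.05,"grip":0.3},{"rx":0,"ry":0,"rz":0,"tx":0,"ty":0,"tz":0,"grip":0.3}]' 20
python3 - <<'E'
from h import *
goal(*ch(-.0034,.0734,.121),CY+np.pi/2+np.radians(3.8))
c=cam("wrist");cv2.imwrite("pics/w6.png",c["pixels"])
E
```

```text
time_s: 7.85
ee_pos: [0.4744, -0.1726, 0.1185]
eef_rot: [-3.14, -0.001, 1.77]
force: [0.5, 0.3, -0.1]
grip_width: 0.0327
t [ 0.003  0.009 -0.064] r [-0.018 -0.016 -0.026] pos [ 0.4744 -0.1726  0.1185] F [ 0.5  0.3 -0.1] w 0.0327 time 7.85
```

View pics/w6.png

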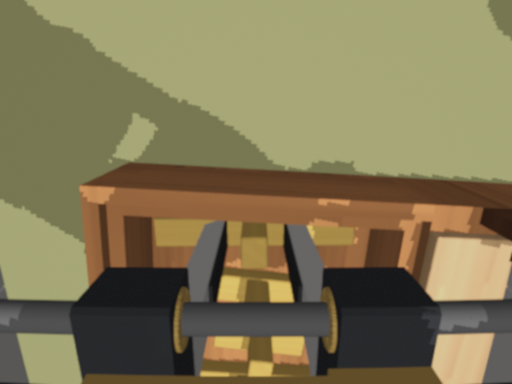

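```bash
python3 -m pendant '[{"rx":0,"ry":0,"rz":-0.02,"tx":0,"ty":0,"tz":-0.06,"grip":0.6},{"rx":0,"ry":0,"rz":0,"tx":0,"ty":0,"tz":0,"grip":1},{"rx":0,"ry":0,"rz":0,"tx":0,"ty":0,"tz":0,"grip":1},{"rx":0,"ry":0,"rz":0,"tx":0,"ty":0,"tz":0,"grip":1},{"rx":0,"ry":0,"rz":0,"tx":0,"ty":0,"tz":0,"grip":1}]' 25
python3 - <<'E'
from h import *
goal(*ch(-.0034,.0734,.121),CY+np.pi/2+np.radians(3.8))
E
```

```text
time_s: 8.32
ee_pos: [0.4748, -0.1727, 0.1224]
eef_rot: [3.142, -0.0, 1.771]
force: [0.2, 0.4, -2.4]
grip_width: 0.0138
t [0.007 0.    0.036] r [ 0.001 -0.002 -0.001] pos [ 0.4748 -0.1727  0.1224] F [ 0.2  0.4 -2.4] w 0.0138 time 8.32
```

```bash
python3 -m pendant '[{"rx":0,"ry":0,"rz":0,"tx":0,"ty":0,"tz":-0.3,"grip":1},{"rx":0,"ry":0,"rz":0,"tx":0,"ty":0,"tz":-0.6,"grip":1},{"rx":0,"ry":0,"rz":0,"tx":0,"ty":0,"tz":-0.9,"grip":1},{"rx":0,"ry":0,"rz":0,"tx":0,"ty":0,"tz":-1,"grip":1},{"rx":0,"ry":0,"rz":0,"tx":0,"ty":0,"tz":-1,"grip":1},{"rx":0,"ry":0,"rz":0,"tx":0,"ty":0,"tz":-0.8,"grip":1},{"rx":0,"ry":0,"rz":0,"tx":0,"ty":0,"tz":-0.3,"grip":1}]' 25
python3 - <<'E'
from h import *
goal(*sc(0,.035,.33),SY+np.pi/2)
c=cam("wrist");cv2.imwrite("pics/w7.png",c["pixels"])
E
```

```text
time_s: 8.9
ee_pos: [0.4729, -0.1718, 0.3223]
eef_rot: [-3.132, -0.007, 1.772]
force: [-0.4, -0.2, -3.3]
grip_width: 0.0134
t [11.321  1.711 -0.129] r [-0.142 -0.099  0.726] pos [ 0.4729 -0.1718  0.3223] F [-0.4 -0.2 -3.3] w 0.0134 time 8.9
```

View pics/w7.png

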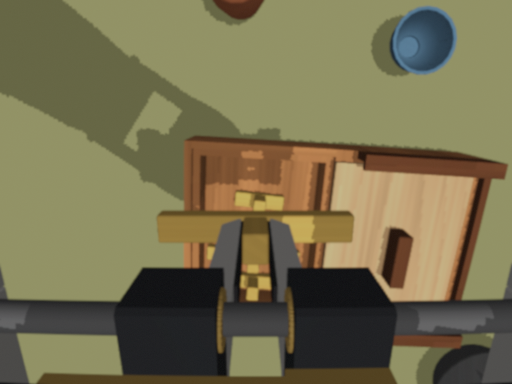

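```bash
python3 -m pendant '[{"rx":-0.1,"ry":-0.08,"rz":0.1,"tx":0.4,"ty":0.1,"tz":-0.1,"grip":1},{"rx":0,"ry":0,"rz":0.1,"tx":0.8,"ty":0.15,"tz":0,"grip":1},{"rx":0,"ry":0,"rz":0.1,"tx":1,"ty":0.15,"tz":0,"grip":1},{"rx":0,"ry":0,"rz":0.1,"tx":1,"ty":0.15,"tz":0,"grip":1},{"rx":0,"ry":0,"rz":0.1,"tx":1,"ty":0.15,"tz":0,"grip":1},{"rx":0,"ry":0,"rz":0.1,"tx":1,"ty":0.15,"tz":0,"grip":1},{"rx":0,"ry":0,"rz":0.1,"tx":1,"ty":0.15,"tz":0,"grip":1},{"rx":0,"ry":0,"rz":0,"tx":1,"ty":0.15,"tz":0,"grip":1}]' 25
python3 - <<'E'
from h import *
goal(*sc(0,.035,.33),SY+np.pi/2)
E
```

```text
time_s: 9.62
ee_pos: [0.4671, 0.1239, 0.3203]
eef_rot: [-3.135, 0.0, 1.709]
force: [1.4, -0.8, -3.2]
grip_width: 0.014
t [ 4.063  0.126 -0.246] r [-0.101  0.005 -0.168] pos [0.4671 0.1239 0.3203] F [ 1.4 -0.8 -3.2] w 0.014 time 9.62
```

```bash
python3 -m pendant '[{"rx":-0.1,"ry":0,"rz":-0.1,"tx":1,"ty":0.03,"tz":-0.1,"grip":1},{"rx":0,"ry":0,"rz":-0.05,"tx":0.9,"ty":0.03,"tz":-0.1,"grip":1},{"rx":0,"ry":0,"rz":0,"tx":0.7,"ty":0.03,"tz":0,"grip":1},{"rx":0,"ry":0,"rz":0,"tx":0.5,"ty":0,"tz":0,"grip":1},{"rx":0,"ry":0,"rz":0,"tx":0.2,"ty":0,"tz":0,"grip":1},{"rx":0,"ry":0,"rz":0,"tx":0,"ty":0,"tz":0,"grip":1}]' 25
python3 - <<'E'
from h import *
goal(*sc(0,.035,.235),SY+np.pi/2)
c=cam("wrist");cv2.imwrite("pics/w8.png",c["pixels"])
E
```

```text
time_s: 10.12
ee_pos: [0.4468, 0.2674, 0.3201]
eef_rot: [-3.132, 0.002, 1.728]
force: [0.2, -0.5, -1.6]
grip_width: 0.0136
t [0.441 0.164 2.125] r [-0.143  0.026  0.096] pos [0.4468 0.2674 0.3201] F [ 0.2 -0.5 -1.6] w 0.0136 time 10.12
```

View pics/w8.png

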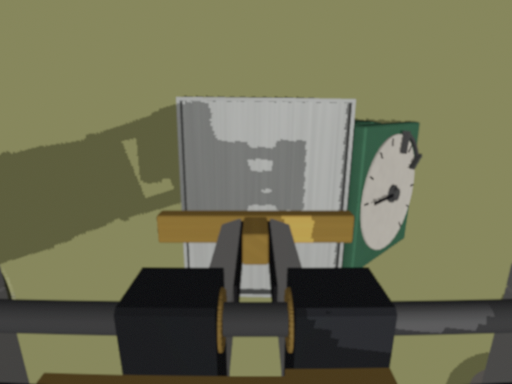

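```bash
python3 - <<'E'
from h import *
c=cam("wrist")
for p in p2w(c,[(179,99),(353,101),(185,270),(341,264)],.11): print((Rz(-SY)@(p-[SC[0],SC[1],0])).round(4))
goal(*sc(0,.035,.235),SY+np.pi/2)
E
```

```text
[-0.0739  0.0939  0.11  ]
[0.0774 0.0931 0.11  ]
[-0.0771 -0.0714  0.11  ]
[ 0.0784 -0.0631  0.11  ]
t [0.485 0.158 2.133] r [-0.14   0.029  0.071] pos [0.4473 0.2658 0.3204] F [ 0.8  0.2 -1.7] w 0.0138 time 10.22
```

```bash
python3 -m pendant '[{"rx":-0.14,"ry":0.03,"rz":0.07,"tx":0.3,"ty":0.12,"tz":0.3,"grip":1},{"rx":0,"ry":0,"rz":0,"tx":0.15,"ty":0.05,"tz":0.5,"grip":1},{"rx":0,"ry":0,"rz":0,"tx":0,"ty":0,"tz":0.5,"grip":1},{"rx":0,"ry":0,"rz":0,"tx":0,"ty":0,"tz":0.4,"grip":1},{"rx":0,"ry":0,"rz":0,"tx":0,"ty":0,"tz":0.2,"grip":1},{"rx":0,"ry":0,"rz":0,"tx":0,"ty":0,"tz":0,"grip":1}]' 25
python3 - <<'E'
from h import *
goal(*sc(0,.035,.235),SY+np.pi/2)
E
```

```text
time_s: 10.72
ee_pos: [0.4542, 0.2773, 0.2416]
eef_rot: [3.139, 0.001, 1.712]
force: [-0.7, -0.6, -1.9]
grip_width: 0.0135
t [ 0.221 -0.082  0.165] r [ 0.036  0.008 -0.131] pos [0.4542 0.2773 0.2416] F [-0.7 -0.6 -1.9] w 0.0135 time 10.72
```

```bash
python3 -m pendant '[{"rx":0.04,"ry":0,"rz":-0.13,"tx":0.15,"ty":-0.08,"tz":0.2,"grip":1},{"rx":0,"ry":0,"rz":0,"tx":0.05,"ty":0,"tz":0.2,"grip":1},{"rx":0,"ry":0,"rz":0,"tx":0.05,"ty":0,"tz":0.15,"grip":1},{"rx":0,"ry":0,"rz":0,"tx":0,"ty":0,"tz":0.05,"grip":1}]' 25
python3 - <<'E'
from h import *
goal(*sc(0,.035,.209),SY+np.pi/2)
E
```

```text
time_s: 11.05
ee_pos: [0.4505, 0.2861, 0.2179]
eef_rot: [3.139, -0.0, 1.719]
force: [1.0, 0.4, -3.3]
grip_width: 0.0137
t [-0.009 -0.021  0.224] r [ 0.036 -0.006 -0.026] pos [0.4505 0.2861 0.2179] F [ 1.   0.4 -3.3] w 0.0137 time 11.05
```

```bash
python3 -m pendant '[{"rx":0.04,"ry":0,"rz":0,"tx":0,"ty":0,"tz":0.12,"grip":1},{"rx":0,"ry":0,"rz":0,"tx":0,"ty":0,"tz":0.1,"grip":1},{"rx":0,"ry":0,"rz":0,"tx":0,"ty":0,"tz":0.05,"grip":1},{"rx":0,"ry":0,"rz":0,"tx":0,"ty":0,"tz":0,"grip":1}]' 25
python3 - <<'E'
from h import *
goal(*sc(0,.035,.209),SY+np.pi/2)
E
```

```text
time_s: 11.38
ee_pos: [0.4508, 0.2865, 0.2069]
eef_rot: [3.141, -0.001, 1.72]
force: [-2.2, -0.9, 1.2]
grip_width: 0.0142
t [-0.017 -0.028 -0.052] r [ 0.011 -0.01  -0.018] pos [0.4508 0.2865 0.2069] F [-2.2 -0.9  1.2] w 0.0142 time 11.38
```

```bash
python3 -m pendant '[{"rx":0,"ry":0,"rz":0,"tx":0,"ty":0,"tz":0,"grip":0.6},{"rx":0,"ry":0,"rz":0,"tx":0,"ty":0,"tz":0,"grip":0.5},{"rx":0,"ry":0,"rz":0,"tx":0,"ty":0,"tz":0,"grip":0.4},{"rx":0,"ry":0,"rz":0,"tx":0,"ty":0,"tz":-0.5,"grip":0.3},{"rx":0,"ry":0,"rz":0,"tx":0,"ty":0,"tz":-0.9,"grip":0.3},{"rx":0,"ry":0,"rz":0,"tx":0,"ty":0,"tz":-0.9,"grip":0.3},{"rx":0,"ry":0,"rz":0,"tx":0,"ty":0,"tz":-0.8,"grip":0.3},{"rx":0,"ry":0,"rz":0,"tx":0,"ty":0,"tz":0,"grip":0.3}]' 25
python3 - <<'E'
from h import *
goal(*ch(0,-.0393,.27),CY+np.pi/2)
c=cam("wrist");cv2.imwrite("pics/w9.png",c["pixels"])
s=cam("side");crop(s,200,305,220,295,7,"s9.png")
E
```

```text
time_s: 12.05
ee_pos: [0.4504, 0.2861, 0.3363]
eef_rot: [-3.142, -0.001, 1.72]
force: [0.3, -0.5, 1.0]
grip_width: 0.0331
t [-14.247  -1.051   1.65 ] r [-0.    -0.008  0.206] pos [0.4504 0.2861 0.3363] F [ 0.3 -0.5  1. ] w 0.0331 time 12.05
```

View pics/w9.png

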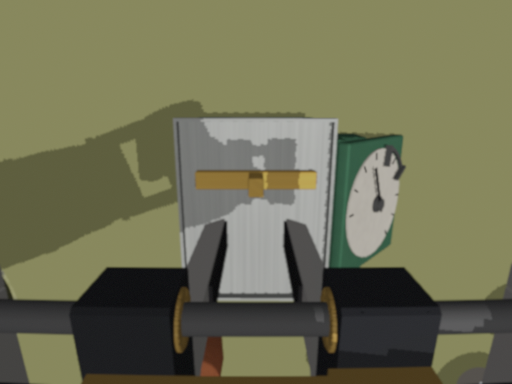

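View pics/s9.png

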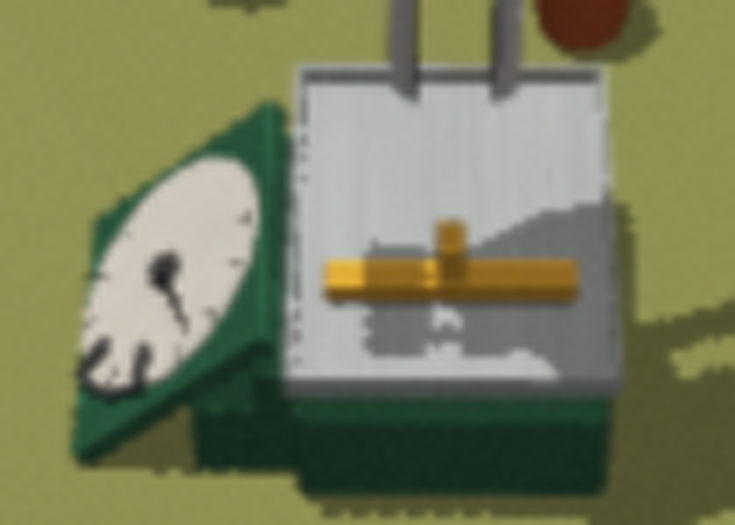

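```bash
python3 - <<'E'
from h import *
s=cam("side"); c=cam("wrist")
crop(c,325,415,120,270,5,"w9d.png")
def f(o,sc,l): return np.array(l)/sc+np.array(o)-0.5*(1-1/sc)
d=dial(s,f((200,220),7,[(160,270),(186,328)])); print(d.round(3), np.arctan2(*(d[1]-d[0])[1::-1]))
E
```

```text
[[-0.005 -0.005 -2.424]
 [ 0.018  0.044  1.187]] 1.1270893996454823
```

View pics/w9d.png

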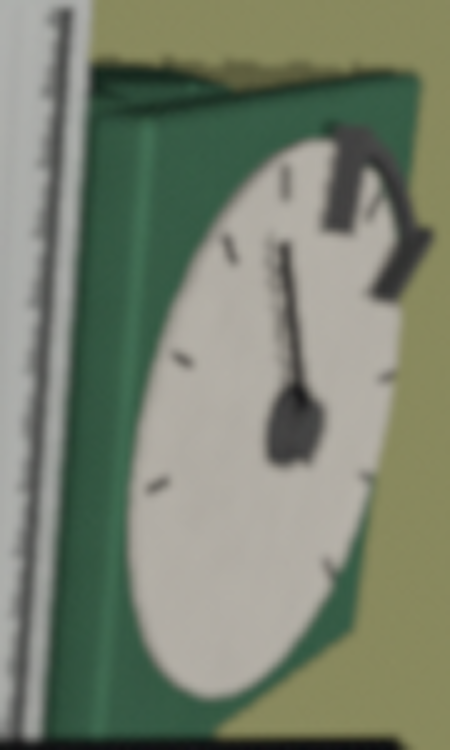

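```bash
python3 - <<'E'
from h import *
c=cam("wrist")
def f(o,sc,l): return np.array(l)/sc+np.array(o)-0.5*(1-1/sc)
d=dial(c,f((325,120),5,[(300,405),(285,243),(355,135),(337,230),(425,240),(383,297),(285,183),(157,485),(385,377),(372,208)])); 
print(d.round(3)); e=d-d[0]; print(np.arctan2(e[:,1],e[:,0]).round(3),np.hypot(e[:,0],e[:,1]).round(3))
E
```

```text
[[-8.000e-03  0.000e+00  3.116e+00]
 [ 8.000e-03  4.000e-02  1.369e+00]
 [-2.300e-02  6.100e-02  1.932e+00]
 [-1.900e-02  4.000e-02  2.008e+00]
 [-7.400e-02  3.000e-02  2.761e+00]
 [-5.000e-02  1.900e-02  2.788e+00]
 [ 1.100e-02  5.400e-02  1.366e+00]
 [ 5.700e-02 -2.000e-03 -4.300e-02]
 [-5.800e-02 -3.000e-03 -3.085e+00]
 [-3.700e-02  4.200e-02  2.294e+00]]
[ 0.     1.179  1.808  1.824  2.721  2.729  1.222 -0.041 -3.071  2.175] [0.    0.044 0.062 0.041 0.072 0.046 0.057 0.065 0.05  0.051]
```

```bash
python3 -m pendant '[{"rx":0,"ry":0,"rz":0.03,"tx":-0.5,"ty":-0.05,"tz":0,"grip":0.3},{"rx":0,"ry":0,"rz":0.03,"tx":-1,"ty":-0.08,"tz":0,"grip":0.3},{"rx":0,"ry":0,"rz":0.03,"tx":-1,"ty":-0.08,"tz":0,"grip":0.3},{"rx":0,"ry":0,"rz":0.03,"tx":-1,"ty":-0.08,"tz":0,"grip":0.3},{"rx":0,"ry":0,"rz":0.03,"tx":-1,"ty":-0.08,"tz":0,"grip":0.3},{"rx":0,"ry":0,"rz":0.03,"tx":-1,"ty":-0.08,"tz":0,"grip":0.3},{"rx":0,"ry":0,"rz":0.03,"tx":-1,"ty":-0.08,"tz":0,"grip":0.3},{"rx":0,"ry":0,"rz":0,"tx":-1,"ty":-0.08,"tz":0,"grip":0.3}]' 25
python3 - <<'E'
from h import *
goal(*ch(-.002,-.0394,.25),CY+np.pi/2)
E
```

```text
time_s: 12.97
ee_pos: [0.4651, -0.0207, 0.319]
eef_rot: [-3.114, 0.003, 1.715]
force: [0.7, 1.1, 0.8]
grip_width: 0.0326
t [-6.602 -0.251  1.756] r [-0.4    0.051  0.142] pos [ 0.4651 -0.0207  0.319 ] F [0.7 1.1 0.8] w 0.0326 time 12.97
```

```bash
python3 -m pendant '[{"rx":-0.2,"ry":0.05,"rz":0.05,"tx":-1,"ty":-0.04,"tz":0,"grip":0.3},{"rx":-0.2,"ry":0,"rz":0.05,"tx":-1,"ty":-0.04,"tz":0,"grip":0.3},{"rx":0,"ry":0,"rz":0,"tx":-1,"ty":-0.04,"tz":0,"grip":0.3},{"rx":0,"ry":0,"rz":0,"tx":-1,"ty":-0.04,"tz":0.2,"grip":0.3},{"rx":0,"ry":0,"rz":0,"tx":-1,"ty":-0.04,"tz":0.3,"grip":0.3},{"rx":0,"ry":0,"rz":0,"tx":-0.7,"ty":0,"tz":0.4,"grip":0.3},{"rx":0,"ry":0,"rz":0,"tx":-0.3,"ty":0,"tz":0.4,"grip":0.3}]' 25
python3 - <<'E'
from h import *
goal(*ch(-.002,-.0394,.20),CY+np.pi/2)
E
```

```text
time_s: 13.55
ee_pos: [0.4865, -0.2718, 0.2605]
eef_rot: [-3.137, -0.003, 1.703]
force: [0.5, -0.1, -0.3]
grip_width: 0.0331
t [-0.322  0.087  1.51 ] r [-0.069 -0.037 -0.027] pos [ 0.4865 -0.2718  0.2605] F [ 0.5 -0.1 -0.3] w 0.0331 time 13.55
```

```bash
python3 -m pendant '[{"rx":-0.07,"ry":-0.03,"rz":-0.03,"tx":-0.3,"ty":0.05,"tz":0.5,"grip":0.3},{"rx":0,"ry":0,"rz":0,"tx":0,"ty":0,"tz":0.6,"grip":0.3},{"rx":0,"ry":0,"rz":0,"tx":0,"ty":0,"tz":0.5,"grip":0.3},{"rx":0,"ry":0,"rz":0,"tx":0,"ty":0,"tz":0.2,"grip":0.3},{"rx":0,"ry":0,"rz":0,"tx":0,"ty":0,"tz":0,"grip":0.3}]' 25
python3 - <<'E'
from h import *
goal(*ch(-.002,-.0394,.155),CY+np.pi/2)
c=cam("wrist");cv2.imwrite("pics/w10.png",c["pixels"])
E
```

```text
time_s: 13.97
ee_pos: [0.4863, -0.2868, 0.175]
eef_rot: [-3.131, -0.01, 1.7]
force: [0.1, 0.6, 0.0]
grip_width: 0.033
t [0.048 0.138 0.499] r [-0.155 -0.142 -0.081] pos [ 0.4863 -0.2868  0.175 ] F [0.1 0.6 0. ] w 0.033 time 13.97
```

View pics/w10.png

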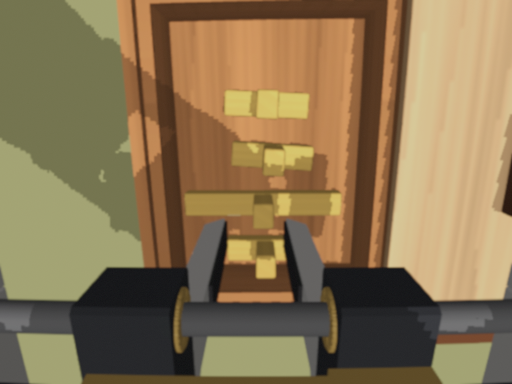

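```bash
python3 - <<'E'
from h import *
c=cam("wrist")
print(inch(p2w(c,[(263,217)],.048)[0]))
for p in p2w(c,[(185,204),(341,203)],.02): print(inch(p))
goal(*ch(-.002,-.0394,.155),CY+np.pi/2)
E
```

```text
[-0.0025733  -0.04104079  0.048     ]
[-0.06220214 -0.0401712   0.02      ]
[ 0.05750235 -0.03976959  0.02      ]
t [0.055 0.121 0.557] r [-0.122 -0.113 -0.074] pos [ 0.487  -0.287   0.1773] F [-0.1  0.2  0.6] w 0.0331 time 14.07
```

Position confirmed: (-0.002, -0.040).

```bash
python3 -m pendant '[{"rx":-0.12,"ry":-0.11,"rz":-0.07,"tx":0.04,"ty":0.12,"tz":0.4,"grip":0.3},{"rx":0,"ry":0,"rz":0,"tx":0,"ty":0,"tz":0.4,"grip":0.3},{"rx":0,"ry":0,"rz":0,"tx":0,"ty":0,"tz":0.2,"grip":0.3},{"rx":0,"ry":0,"rz":0,"tx":0,"ty":0,"tz":0,"grip":0.3}]' 25
python3 - <<'E'
from h import *
goal(*ch(-.002,-.040,.121),CY+np.pi/2)
E
```

```text
time_s: 14.4
ee_pos: [0.4938, -0.285, 0.1418]
eef_rot: [3.135, 0.006, 1.706]
force: [0.5, 0.7, -0.6]
grip_width: 0.0327
t [ 0.021 -0.062  0.52 ] r [0.099 0.085 0.017] pos [ 0.4938 -0.285   0.1418] F [ 0.5  0.7 -0.6] w 0.0327 time 14.4
```

```bash
python3 -m pendant '[{"rx":0.1,"ry":0.08,"rz":0,"tx":0.02,"ty":-0.06,"tz":0.25,"grip":0.3},{"rx":0,"ry":0,"rz":0,"tx":0,"ty":0,"tz":0.2,"grip":0.3},{"rx":0,"ry":0,"rz":0,"tx":0,"ty":0,"tz":0.05,"grip":0.3},{"rx":0,"ry":0,"rz":0,"tx":0,"ty":0,"tz":0,"grip":0.3}]' 25
python3 - <<'E'
from h import *
goal(*ch(-.002,-.040,.121),CY+np.pi/2)
E
```

```text
time_s: 14.73
ee_pos: [0.4921, -0.285, 0.1233]
eef_rot: [3.139, 0.002, 1.707]
force: [0.3, -0.5, -0.6]
grip_width: 0.0328
t [ 0.012 -0.017  0.057] r [0.033 0.035 0.023] pos [ 0.4921 -0.285   0.1233] F [ 0.3 -0.5 -0.6] w 0.0328 time 14.73
```

```bash
python3 -m pendant '[{"rx":0.03,"ry":0.03,"rz":0.02,"tx":0,"ty":-0.01,"tz":0.04,"grip":0.6},{"rx":0,"ry":0,"rz":0,"tx":0,"ty":0,"tz":0,"grip":1},{"rx":0,"ry":0,"rz":0,"tx":0,"ty":0,"tz":0,"grip":1},{"rx":0,"ry":0,"rz":0,"tx":0,"ty":0,"tz":0,"grip":1},{"rx":0,"ry":0,"rz":0,"tx":0,"ty":0,"tz":0,"grip":1}]' 25
python3 - <<'E'
from h import *
goal(*ch(-.002,-.040,.121),CY+np.pi/2)
E
```

```text
time_s: 15.15
ee_pos: [0.4917, -0.2853, 0.1222]
eef_rot: [3.141, 0.0, 1.705]
force: [0.1, -0.1, -2.2]
grip_width: 0.0137
t [ 0.018 -0.007  0.03 ] r [ 0.003  0.007 -0.003] pos [ 0.4917 -0.2853  0.1222] F [ 0.1 -0.1 -2.2] w 0.0137 time 15.15
```

```bash
python3 -m pendant '[{"rx":0,"ry":0,"rz":0,"tx":0,"ty":0,"tz":-0.3,"grip":1},{"rx":0,"ry":0,"rz":0,"tx":0,"ty":0,"tz":-0.6,"grip":1},{"rx":0,"ry":0,"rz":0,"tx":0,"ty":0,"tz":-0.9,"grip":1},{"rx":0,"ry":0,"rz":0,"tx":0,"ty":0,"tz":-1,"grip":1},{"rx":0,"ry":0,"rz":0,"tx":0,"ty":0,"tz":-1,"grip":1},{"rx":0,"ry":0,"rz":0,"tx":0,"ty":0,"tz":-0.9,"grip":1},{"rx":0,"ry":0,"rz":0,"tx":0,"ty":0,"tz":-0.4,"grip":1}]' 25
python3 - <<'E'
from h import *
goal(*sc(0,-.035,.33),SY+np.pi/2)
c=cam("wrist");cv2.imwrite("pics/w11.png",c["pixels"])
E
```

```text
time_s: 15.73
ee_pos: [0.4897, -0.2837, 0.335]
eef_rot: [-3.134, -0.006, 1.705]
force: [0.2, -0.1, -2.7]
grip_width: 0.014
t [12.489  0.945  0.195] r [-0.101 -0.09  -0.227] pos [ 0.4897 -0.2837  0.335 ] F [ 0.2 -0.1 -2.7] w 0.014 time 15.73
```

View pics/w11.png

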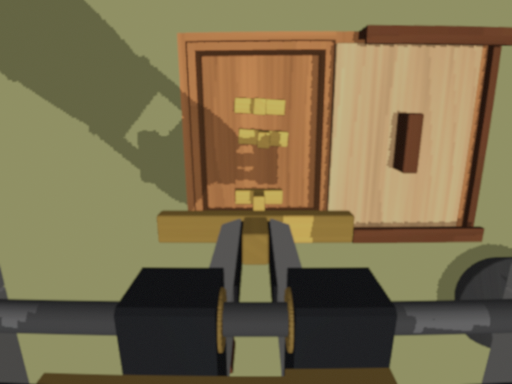

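```bash
python3 -m pendant '[{"rx":-0.1,"ry":-0.08,"rz":-0.03,"tx":0.5,"ty":0.07,"tz":0,"grip":1},{"rx":0,"ry":0,"rz":-0.03,"tx":0.9,"ty":0.07,"tz":0,"grip":1},{"rx":0,"ry":0,"rz":-0.03,"tx":1,"ty":0.07,"tz":0,"grip":1},{"rx":0,"ry":0,"rz":-0.03,"tx":1,"ty":0.07,"tz":0,"grip":1},{"rx":0,"ry":0,"rz":-0.03,"tx":1,"ty":0.07,"tz":0,"grip":1},{"rx":0,"ry":0,"rz":-0.03,"tx":1,"ty":0.07,"tz":0,"grip":1},{"rx":0,"ry":0,"rz":-0.03,"tx":1,"ty":0.07,"tz":-0.05,"grip":1},{"rx":0,"ry":0,"rz":0,"tx":1,"ty":0.07,"tz":-0.05,"grip":1}]' 25
python3 - <<'E'
from h import *
goal(*sc(0,-.035,.33),SY+np.pi/2)
E
```

```text
time_s: 16.45
ee_pos: [0.4664, 0.0175, 0.3401]
eef_rot: [3.139, 0.004, 1.71]
force: [1.1, -0.6, -1.6]
grip_width: 0.0139
t [4.946 0.537 0.234] r [ 0.035  0.056 -0.157] pos [0.4664 0.0175 0.3401] F [ 1.1 -0.6 -1.6] w 0.0139 time 16.45
```

```bash
python3 -m pendant '[{"rx":0.03,"ry":0.05,"rz":-0.05,"tx":1,"ty":0.1,"tz":0.05,"grip":1},{"rx":0,"ry":0,"rz":-0.05,"tx":1,"ty":0.1,"tz":0,"grip":1},{"rx":0,"ry":0,"rz":-0.05,"tx":1,"ty":0.1,"tz":0,"grip":1},{"rx":0,"ry":0,"rz":0,"tx":0.8,"ty":0.1,"tz":0,"grip":1},{"rx":0,"ry":0,"rz":0,"tx":0.5,"ty":0.1,"tz":0,"grip":1},{"rx":0,"ry":0,"rz":0,"tx":0.2,"ty":0,"tz":0,"grip":1},{"rx":0,"ry":0,"rz":0,"tx":0,"ty":0,"tz":0,"grip":1}]' 25
python3 - <<'E'
from h import *
goal(*sc(0,-.035,.24),SY+np.pi/2)
E
```

```text
time_s: 17.03
ee_pos: [0.4536, 0.2119, 0.3367]
eef_rot: [-3.139, -0.0, 1.728]
force: [0.3, 0.0, -3.2]
grip_width: 0.0136
t [0.085 0.187 2.416] r [-0.036 -0.004  0.104] pos [0.4536 0.2119 0.3367] F [ 0.3  0.  -3.2] w 0.0136 time 17.03
```

```bash
python3 -m pendant '[{"rx":-0.03,"ry":0,"rz":0.1,"tx":0.08,"ty":0.15,"tz":0.4,"grip":1},{"rx":0,"ry":0,"rz":0,"tx":0,"ty":0.03,"tz":0.6,"grip":1},{"rx":0,"ry":0,"rz":0,"tx":0,"ty":0,"tz":0.6,"grip":1},{"rx":0,"ry":0,"rz":0,"tx":0,"ty":0,"tz":0.5,"grip":1},{"rx":0,"ry":0,"rz":0,"tx":0,"ty":0,"tz":0.2,"grip":1},{"rx":0,"ry":0,"rz":0,"tx":0,"ty":0,"tz":0,"grip":1}]' 25
python3 - <<'E'
from h import *
goal(*sc(0,-.035,.214),SY+np.pi/2)
c=cam("wrist");cv2.imwrite("pics/w12.png",c["pixels"])
E
```

```text
time_s: 17.53
ee_pos: [0.4605, 0.2105, 0.2417]
eef_rot: [3.141, 0.001, 1.718]
force: [-0.4, -0.3, -3.4]
grip_width: 0.0139
t [0.146 0.015 0.692] r [ 0.008  0.01  -0.041] pos [0.4605 0.2105 0.2417] F [-0.4 -0.3 -3.4] w 0.0139 time 17.53
```

View pics/w12.png

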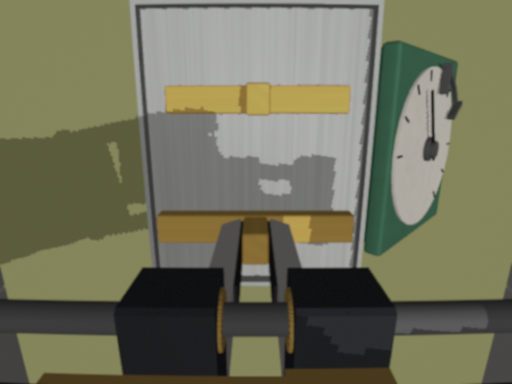

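```bash
python3 -m pendant '[{"rx":0,"ry":0,"rz":-0.04,"tx":0.12,"ty":0.01,"tz":0.25,"grip":1},{"rx":0,"ry":0,"rz":0,"tx":0,"ty":0,"tz":0.2,"grip":1},{"rx":0,"ry":0,"rz":0,"tx":0,"ty":0,"tz":0.15,"grip":1},{"rx":0,"ry":0,"rz":0,"tx":0,"ty":0,"tz":0.05,"grip":1}]' 25
python3 - <<'E'
from h import *
goal(*sc(0,-.035,.203),SY+np.pi/2)
E
```

```text
time_s: 17.92
ee_pos: [0.4617, 0.2153, 0.218]
eef_rot: [3.134, -0.001, 1.72]
force: [0.2, 0.2, -1.8]
grip_width: 0.0138
t [ 0.033 -0.036  0.376] r [ 0.102 -0.008 -0.014] pos [0.4617 0.2153 0.218 ] F [ 0.2  0.2 -1.8] w 0.0138 time 17.92
```

```bash
python3 -m pendant '[{"rx":0.1,"ry":0,"rz":0,"tx":0.03,"ty":-0.03,"tz":0.12,"grip":1},{"rx":0,"ry":0,"rz":0,"tx":0,"ty":0,"tz":0.12,"grip":1},{"rx":0,"ry":0,"rz":0,"tx":0,"ty":0,"tz":0.1,"grip":1},{"rx":0,"ry":0,"rz":0,"tx":0,"ty":0,"tz":0.05,"grip":1}]' 25
python3 - <<'E'
from h import *
goal(*sc(0,-.035,.203),SY+np.pi/2)
E
```

```text
time_s: 18.25
ee_pos: [0.4606, 0.2166, 0.2018]
eef_rot: [3.141, -0.001, 1.72]
force: [-0.4, -1.1, 0.9]
grip_width: 0.0136
t [-0.005 -0.011 -0.029] r [ 0.014 -0.011 -0.008] pos [0.4606 0.2166 0.2018] F [-0.4 -1.1  0.9] w 0.0136 time 18.25
```

Weight is fully on the pan; release and rise.

```bash
python3 -m pendant '[{"rx":0,"ry":0,"rz":0,"tx":0,"ty":0,"tz":0,"grip":0.6},{"rx":0,"ry":0,"rz":0,"tx":0,"ty":0,"tz":0,"grip":0.5},{"rx":0,"ry":0,"rz":0,"tx":0,"ty":0,"tz":0,"grip":0.4},{"rx":0,"ry":0,"rz":0,"tx":0,"ty":0,"tz":-0.5,"grip":0.3},{"rx":0,"ry":0,"rz":0,"tx":0,"ty":0,"tz":-0.9,"grip":0.3},{"rx":0,"ry":0,"rz":0,"tx":0,"ty":0,"tz":-0.9,"grip":0.3},{"rx":0,"ry":0,"rz":0,"tx":0,"ty":0,"tz":-0.8,"grip":0.3},{"rx":0,"ry":0,"rz":0,"tx":0,"ty":0,"tz":0,"grip":0.3}]' 25
python3 -m pendant '[{"rx":0,"ry":0,"rz":0,"tx":0,"ty":0,"tz":0,"grip":0.3},{"rx":0,"ry":0,"rz":0,"tx":0,"ty":0,"tz":0,"grip":0.3},{"rx":0,"ry":0,"rz":0,"tx":0,"ty":0,"tz":0,"grip":0.3},{"rx":0,"ry":0,"rz":0,"tx":0,"ty":0,"tz":0,"grip":0.3},{"rx":0,"ry":0,"rz":0,"tx":0,"ty":0,"tz":0,"grip":0.3},{"rx":0,"ry":0,"rz":0,"tx":0,"ty":0,"tz":0,"grip":0.3}]' 25
python3 - <<'E'
from h import *
c=cam("wrist");cv2.imwrite("pics/w13.png",c["pixels"]);crop(c,320,420,60,220,4.5,"w13d.png")
s=cam("side");crop(s,200,305,220,295,7,"s13.png");crop(s,205,305,140,200,8,"s13c.png")
t=cam("top");cv2.imwrite("pics/t13.png",t["pixels"])
E
```

```text
time_s: 18.92
ee_pos: [0.4601, 0.2164, 0.3309]
eef_rot: [-3.141, -0.001, 1.72]
force: [-0.2, 0.1, 0.7]
grip_width: 0.0329
time_s: 19.42
ee_pos: [0.4598, 0.2163, 0.3291]
eef_rot: [-3.14, -0.0, 1.72]
force: [-0.0, -0.0, -0.3]
grip_width: 0.033
```

View pics/w13.png

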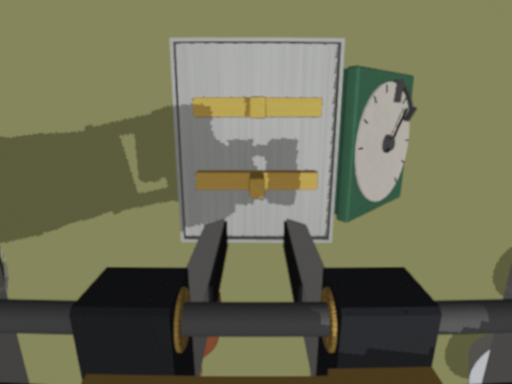

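View pics/w13d.png

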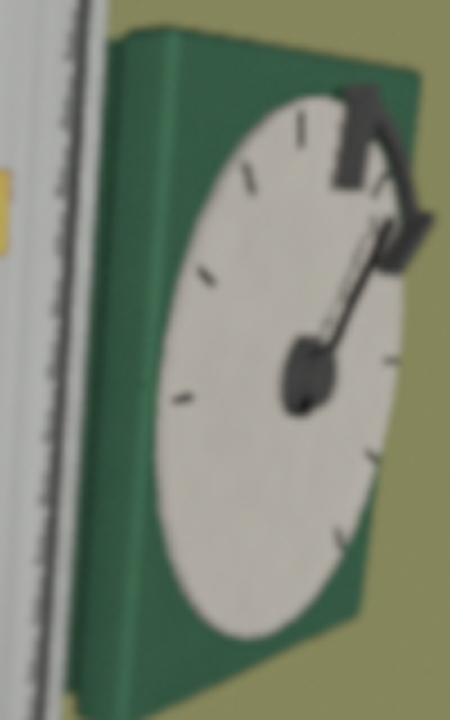

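View pics/s13.png

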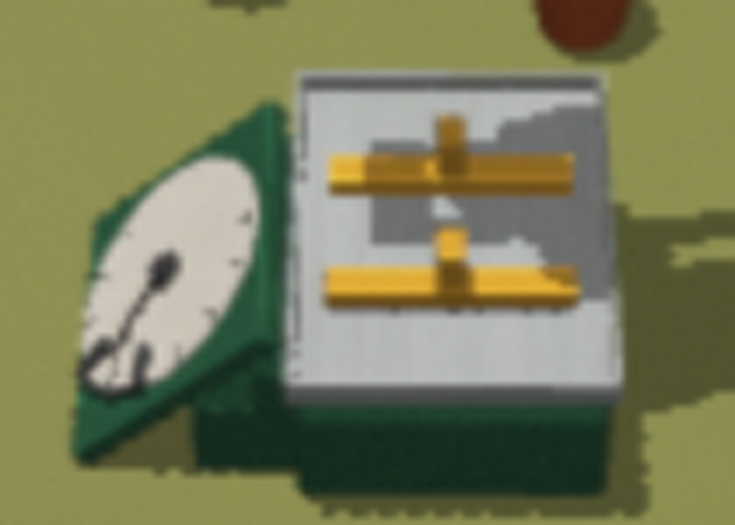

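View pics/s13c.png

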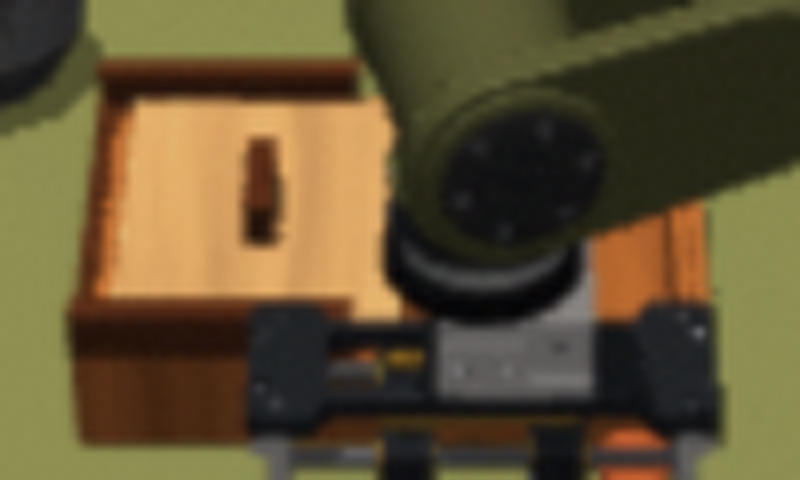

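View pics/t13.png

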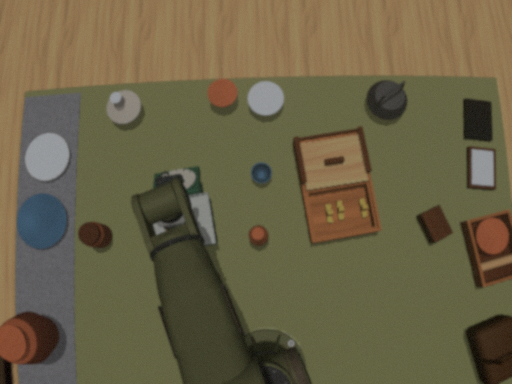

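```bash
python3 - <<'E'
from h import *
c=cam("wrist"); s=cam("side")
crop(c,375,425,70,155,9,"w13e.png")
def f(o,sc,l): return np.array(l)/sc+np.array(o)-0.5*(1-1/sc)
P=f((320,60),4.5,[(310,372),(388,222),(322,350),(367,88),(350,187),(424,222),(392,268)])
d=dial(c,P); print(d.round(3)); e=d-d[0]; print(np.arctan2(e[:,1],e[:,0]).round(3)); e=d[1]-d[2];print(np.arctan2(e[1],e[0]))
P=f((200,220),7,[(160,270),(118,340)])
d=dial(s,P); e=d-d[0]; print(np.arctan2(e[:,1],e[:,0]).round(3),d.round(3))
crop(s,208,242,238,282,13,"dial13.png")
goal(0,0,0,0)
E
```

```text
[[-1.100e-02 -2.000e-03 -2.928e+00]
 [-5.100e-02  3.300e-02  2.560e+00]
 [-1.700e-02  3.000e-03  2.983e+00]
 [-2.800e-02  6.500e-02  1.981e+00]
 [-2.400e-02  4.200e-02  2.089e+00]
 [-7.600e-02  3.300e-02  2.733e+00]
 [-5.700e-02  2.100e-02  2.782e+00]]
[0.    2.415 2.444 1.828 1.862 2.648 2.668]
2.4098860048734214
[0.    2.376] [[-0.005 -0.005 -2.424]
 [-0.034  0.023  2.549]]
t [ -3.641 -12.17    8.249] r [-1.5000e-02 -0.0000e+00  2.4642e+01] pos [0.4599 0.2163 0.3298] F [-1.3 -0.7 -0.4] w 0.0326 time 19.67
```

View pics/w13e.png

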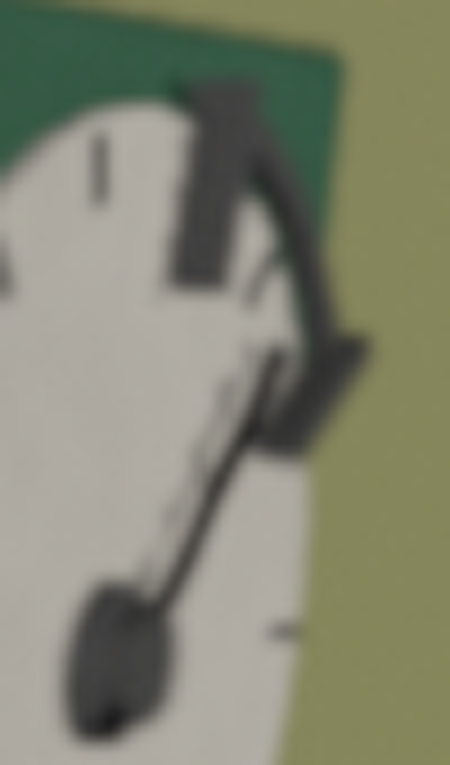

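View pics/dial13.png

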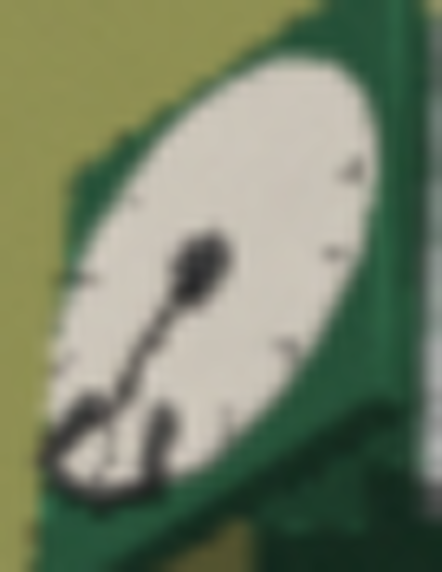

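```bash
python3 -m pendant '[{"rx":0,"ry":0,"rz":0,"tx":0,"ty":0.5,"tz":-0.1,"grip":0.3},{"rx":0,"ry":0,"rz":0,"tx":0,"ty":0.8,"tz":-0.2,"grip":0.3},{"rx":0,"ry":0,"rz":0,"tx":0,"ty":0.8,"tz":-0.2,"grip":0.3},{"rx":0,"ry":0,"rz":0,"tx":0,"ty":0.8,"tz":-0.1,"grip":0.3},{"rx":0,"ry":0,"rz":0,"tx":0,"ty":0.8,"tz":0,"grip":0.3},{"rx":0,"ry":0,"rz":0,"tx":0,"ty":0.6,"tz":0,"grip":0.3},{"rx":0,"ry":0,"rz":0,"tx":0,"ty":0.2,"tz":0,"grip":0.3},{"rx":0,"ry":0,"rz":0,"tx":0,"ty":0,"tz":0,"grip":0.3}]' 25
python3 - <<'E'
from h import *
c=cam("wrist");cv2.imwrite("pics/w14.png",c["pixels"])
E
```

```text
time_s: 20.33
ee_pos: [0.6448, 0.2441, 0.3538]
eef_rot: [-3.141, -0.001, 1.721]
force: [0.1, 0.1, -0.2]
grip_width: 0.033
```

View pics/w14.png

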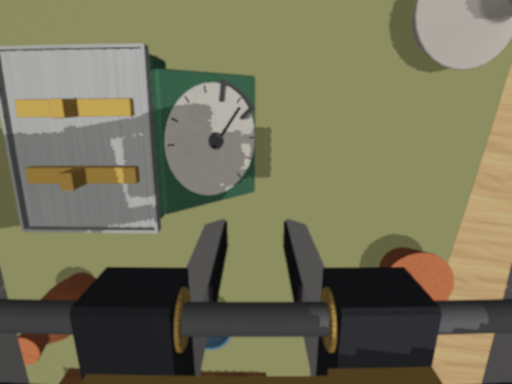

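```bash
python3 - <<'E'
from h import *
c=cam("wrist");crop(c,160,265,70,205,5,"w15.png")
E
```

```text
(no output)
```

View pics/w15.png

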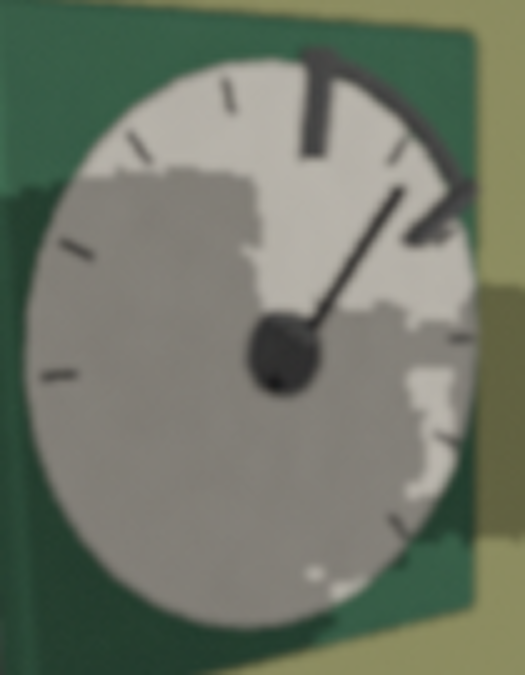

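```bash
python3 - <<'E'
from h import *
c=cam("wrist")
f=lambda l: np.array(l)/5+np.array([160,70])-.4
d=dial(c,f([(287,352),(400,190),(318,65),(315,155),(462,187),(412,240)])); e=d-d[0]
print(np.arctan2(e[:,1],e[:,0]).round(3),np.hypot(e[:,0],e[:,1]).round(3))
print([inch(p).round(3) for p in p2w(cam("top"),[(334,160.5)],.096)])
E
```

```text
[0.    2.354 1.744 1.788 2.57  2.596] [0.    0.051 0.065 0.045 0.068 0.046]
[array([0.149, 0.001, 0.096])]
```

```bash
python3 - <<'E'
from h import *
o=ctrl.get_obs(); print(o["time_s"],np.abs(o["joint_vel"]).max())
print(ctrl.hand_in())
E
```

```text
20.5333 0.009770805725413032
the job is handed in; nothing more can be done
None
```

I lifted the hatch about 15 mm, slid it along its channels and left it flat on the deck. Then I set the two long bars in the pan one after the other. Each was lowered until the pan carried its full weight, then let go. I handed the job in at 20.5 s; the hand-in gave no verdict.

- **Pointer:** my last, most face-on reading was about 2.35 rad. The prongs measured about 1.78 and 2.59 rad, so the fork's middle is about 2.19 and the pointer sits roughly 0.16 rad off it (limit 0.375). Two more oblique views put the pointer at 2.38 and 2.41 and the middle at 2.25 to 2.27, so the readings differ by up to about 0.08 rad. All of them place the pointer clearly between the prongs and at rest.
- **First bar:** with one long bar on the pan, the pointer read about 1.13 to 1.18 rad, well short of the fork.
- **Hatch:** the top camera puts the handle at x = 0.149 m, y = 0.001 m, and the arm's release position gave 0.151 m. One earlier wrist-camera reading gave 0.146 m; all are above the required 0.140 m.
- **Bars:** both long bars lie flat and upright in the pan, and the three short bars are still in the well.
- **Surroundings:** the vase, bowl, jar and casket look unmoved in the top camera picture, and the gripper was clear of everything.

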